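Close the sticking lid of the parts box and lock it

TASK

Close the sliding lid of the wooden parts box: push it away from the robot by its two knobs, a little at one and then at the other so that it does not rack and jam, until the knobs have pressed in the two stiff brass pins and the lid is fully home against the back wall at both ends. Push gently (under 25 N on the lid): when it binds, change to the other knob instead of pushing harder. Then turn the wooden turn-button on the back wall a quarter turn so that it points across the lid, and leave the other things where they are.

Things in the scene. Friction and masses are not known exactly. Their poses are not given: they have to be found in the camera images.
- parts_box: wooden box fixed to the bench, 204 x 314 x 62.5 mm. Origin: centre of its underside; x points away from the robot, y left, z up. Fixed deck over the near half (to x = +5 mm). Back wall's inner face, where the lid stops: x = +90 mm; on it two blocks (x = 84 to 104, y = +-115, to z = 95 mm) with brass pins that meet the knobs 3 to 6 mm before home: each gives at about 3 N and stays in
- lid: plywood panel 95 (x) x 283 (y) x 10 mm, about 0.5 kg, at z = 45 to 55 mm on dry side ledges, half hidden under the deck. 2 to 4 mm play in all between the side walls, never the same: it skews 1 to 2.5 degrees, then its corners bind; at one knob only it jams, pushing the other frees it. Origin: centre of its underside, axes as the box's when straight; x = +42.5 mm in the box's frame when closed
- knob_left (a point): centre of the top of the lid's left knob (+y end): upright round wooden peg, 14 mm diameter, 40 mm high, top at z = 95 mm over the bench, 30 mm ahead of and 115 mm to the left of the lid's centre. With the lid home it is at x = +72.5 mm in the box's frame; at the start it is 41 to 51 mm nearer to the robot
- knob_right (a point): the same for the right knob (-y end), 115 mm to the right of the lid's centre
- turn_button (a joint): turn-button, a wooden bar 66 x 16 x 20 mm (z = 64 to 84 mm) on a stiff pin in the middle of the back wall's rim; long arm 49 mm from the pin, short arm 17 mm. Angle 0: long arm along the back wall to the left (+y); grows counter-clockwise seen from above; 1.57 (stop): long arm points at the robot, across the lid. Turns with 0.05 N m, stays where left
- button_pivot (a point): the pin of the turn-button, at mid height of the bar (z = 74 mm), at x = +97 mm, y = 0 in the box's frame
- button_tip (a point): end of the turn-button's long arm, 49 mm from the pin
- deck_wheel: loose wooden toy wheel 48 mm across, 14 mm thick, lying on the deck between the knobs; stays there
- toy_car: loose wooden toy car 62 x 144 x 61 mm behind the box; stays there
- sanding_block: loose black sanding block 66 x 111 x 30 mm to the left of the box; stays there

How it is judged:
By the outcome, as a careful person would: the job done as asked, in the order asked, and still so for the second after the job is handed in, with the robot touching nothing.
It also fails if it takes over 67 s, if anything falls off the work surface, if the arm or the gripper's body presses on something with over 40 N, if the wrist force passes 120 N, or if a joint passes its speed limit or range.

ROBOT

A 6-joint arm with a two-finger parallel gripper is mounted at the origin on a cart in front of the work surface, level with it; the furniture and walls round the work are solid. World frame = base frame: x ahead of the robot, y to its left, z up, the work surface at z = 0. Lengths are in m, angles in rad, forces in N, time in s.
With the tool pointing down it reaches from about 0.35 to 0.975 m from the base axis. Payload 4.9 kg.
Tool frame: the origin (TCP) lies on the centre line of the jaws, within the pads' length; the fingertips stand 25 mm ahead of it and the grasp point (between the pads) lies 6 mm ahead of it; z points along the fingers, y is the direction in which the jaws open and shut (so a half turn about z gives the same grasp; the last joint's range is limited). The gripper opens to 85 mm and grips with 20 to 120 N. Pads are 22 mm wide; open, the fingers measure 114 mm over their backs; the gripper's body (76 mm by 85 mm) begins 54 mm behind the grasp point. The pads swing forward as they close: fully open they stand 13 mm farther back than shut.
Start: joints at [1.052, 0.053, 1.613, -0, 1.476, -0.119], TCP at [0.243, 0.576, 0.256] pointing down, gripper open.
Joint ranges: [-3.01, 3.01], [-1.01, 2.22], [0.06, 2.58], [-1.02, 4.17], [0.09, 2.62], [-3.14, 3.14]. Speed limits (rad/s): [2.57, 2.57, 3.14, 3.14, 3.14, 3.14].

INTERFACE

Orientations are given as [roll, pitch, yaw] about the fixed x, y, z axes, in that order (R = Rz(yaw) Ry(pitch) Rx(roll)).
In Python, from station import bot, cams, models gives the robot as it stands.
- The arm moves only by the tool servo_tool, never from a script. Its argument "moves" is a list of rows, each a list of 3 entries, a list of its own where there are three numbers: the turn, a rotation vector about the tool's x, y, z as a fraction of full scale, then the shift along the tool's x, y, z as a fraction of full scale, then the closure in counts, from 0 (fully open) to 255 (shut). A call has 1 to 5 rows; each row is the pose to reach, as a shift and turn from the pose commanded when the call began, along the tool's axes at that moment, turning the shorter way round; what a row does not reach only later rows make up. Full scale, the value 1, is 0.1 m for a shift and 180 degrees for a turn. A row lasts 1/12 s, in which the tool goes at most 41.7 mm and 7.16 degrees, less where a joint would pass 70% of its speed; a pose out of reach is approached as far as the arm can. A call with a number of a shift or a turn outside -1 to 1 is refused whole. A call with a gripper value outside its range is refused whole. The fingers move at their own pace and stop on an object; "squeeze" is the grip in N (left out, the last holds). Time passes only in rows, so rows that repeat a pose let the fingers close. It gives the time, the measured TCP pose, the force and the opening at its end, in the units of the state.
- bot.sense(): the state, without advancing time (a new reading comes with each control period).
- cams.capture(name): name is "scene" or "top"; returns a dict with "img" (384x512x3 uint8, blue, green, red), "K" (3x3 intrinsics, pixels), "R" (3x3) and "t" (3): a world point X has camera coordinates R X + t. Camera axes: x right, y down, z forward; pixel columns grow to the right and rows downward; lengths in m; the calibration is good to about 2 mm. A picture is of the moment at which its call begins. There is no depth.
- bot.close_job(): hands the job in, once; it reports no verdict.
Trained networks look in a picture, given as the dict that the camera call returned (one of the last four; its "shot" number tells which), for a name from the list of things; names that differ only in an ending like _2 or _b are one class to them, and where a whole thing is asked for, a point or a joint stands for the part that bears it (a point fixed in the world has none). Each returns a list of dicts, best first, with "confidence" (0 to 1); they miss things now and then, are a little off and sometimes report something else, mostly with a low value. They report only what shows in the picture. A call takes as long as a camera call.
- models.spot_in(picture, name): "bbox" ([left, top, right, bottom] in pixels, round what is visible of it).
- models.regions_of(picture, name): "region" (384x512 bool, what is visible of it) and "bbox" ([left, top, right, bottom] in pixels, round what is visible of it).
The state is a dict: "time_s": time; "q": joint angles; "qvel": joint speeds; "joint_efforts": joint torques, N m; "tcp_pos": TCP position; "eef_rot": TCP orientation; "force": force on the tool from outside, world axes, zero at the start; "moment": the same for the moment, N m; "width": opening from 0.0 (shut) to 1.0 (fully open).
Only numpy, scipy, OpenCV 4.12 (cv2) and the standard library are available. Lean on these libraries where they do the work, as an engineer would, in place of code of your own. Each camera call takes 0.05 s, during which the arm holds its last target.

## Working session

There is one attempt and no reset: what is moved stays moved. The work goes in short steps, Python scripts to look and compute and a tool call to move; the robot and the scene stay as the last step left them, time stands still between calls to the robot, and variables do not carry over. Pictures are saved under pics/ and viewed, and the job is handed in when it is done.

Besides the shell and the picture viewer there is one more tool, called after "Emit:" by a JSON object that holds its "name" and its "arguments", one argument or row to a line. servo_tool: Moves the arm, as the interface text tells. Its arguments: {"type":"object","properties":{"moves":{"type":"array","items":{"type":"array"}},"squeeze":{"type":"number"}},"required":["moves"]}

```bash
mkdir -p pics; ls; cat > h.py <<'E'
import numpy as np, cv2
from station import bot,cams,models
def save(c,n): cv2.imwrite('pics/'+n+'.png',c['img'])
def proj(c,X):
    p=c['R']@np.asarray(X,float)+np.ravel(c['t']); p=c['K']@p; return p[:2]/p[2]
def unproj(c,uv,z):
    d=c['R'].T@np.linalg.inv(c['K'])@np.array([uv[0],uv[1],1.]); o=-c['R'].T@np.ravel(c['t'])
    return o+d*(z-o[2])/d[2]
E
python3 - <<'E'
from h import *
np.set_printoptions(precision=4,suppress=True)
s=bot.sense(); print(s)
for n in ['scene','top']:
    c=cams.capture(n); save(c,n+'0'); print(n,-c['R'].T@np.ravel(c['t']),c['K'].tolist())
    for k in ['parts_box','lid','knob_left','knob_right','turn_button','deck_wheel','toy_car','sanding_block']:
        print(k,[(np.round(r['bbox'],1).tolist(),round(r['confidence'],2)) for r in models.spot_in(c,k)[:3]])
E
```

```text
pics
{'time_s': 0.0, 'q': array([ 1.052 ,  0.0533,  1.6143,  0.    ,  1.476 , -0.119 ]), 'qvel': array([ 0.0017,  0.    ,  0.0002,  0.0001, -0.    , -0.    ]), 'joint_efforts': array([ -0.0004, -39.369 , -37.0175,  -0.0001,   0.0071,  -0.    ]), 'tcp_pos': array([0.243 , 0.5752, 0.2551]), 'eef_rot': array([-3.1396, -0.0003,  2.7418]), 'force': array([ 0.0188, -0.475 ,  0.2904]), 'moment': array([-0.0593, -0.0373,  0.0164]), 'width': 1.0037688091400256}
scene [ 0.8137 -0.7806  0.5594] [[407.85882789855793, 0.0, 257.1979505264193], [0.0, 407.85882789855793, 184.02496440245315], [0.0, 0.0, 1.0]]
parts_box [([173.4, 177.5, 278.0, 267.6], 0.73)]
lid [([222.6, 180.2, 254.3, 236.8], 0.94)]
knob_left [([221.9, 176.0, 253.6, 239.0], 0.91)]
knob_right [([223.2, 179.5, 252.3, 238.1], 0.98)]
turn_button [([261.0, 194.0, 272.8, 212.5], 0.57)]
deck_wheel [([196.5, 195.5, 216.3, 209.1], 0.58), ([172.5, 179.8, 277.0, 267.9], 0.43)]
toy_car []
sanding_block []
top [0.4751 0.1799 0.9482] [[371.00448255387414, 0.0, 257.20576258337434], [0.0, 371.00448255387414, 201.44035471710467], [0.0, 0.0, 1.0]]
parts_box [([226.0, 181.4, 363.1, 281.1], 0.88)]
lid [([231.2, 210.3, 343.4, 235.8], 0.71)]
knob_left [([232.5, 208.5, 343.4, 235.3], 0.91)]
knob_right [([236.6, 211.9, 344.9, 232.6], 0.62)]
turn_button [([265.7, 187.7, 294.6, 201.4], 0.63)]
deck_wheel [([284.3, 248.9, 300.2, 268.2], 0.78)]
toy_car [([222.8, 181.4, 358.3, 280.7], 0.73), ([284.6, 132.3, 337.6, 160.7], 0.71)]
sanding_block [([142.1, 248.1, 192.7, 290.8], 0.76)]
```

```bash
python3 - <<'E'
import cv2
a=cv2.imread('pics/top0.png')[120:300,130:380]; cv2.imwrite('pics/top0c.png',cv2.resize(a,None,fx=3.2,fy=3.2,interpolation=cv2.INTER_CUBIC))
a=cv2.imread('pics/scene0.png')[130:290,150:310]; cv2.imwrite('pics/scene0c.png',cv2.resize(a,None,fx=3.7,fy=3.7,interpolation=cv2.INTER_CUBIC))
E
```

```text
(no output)
```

View pics/top0c.png

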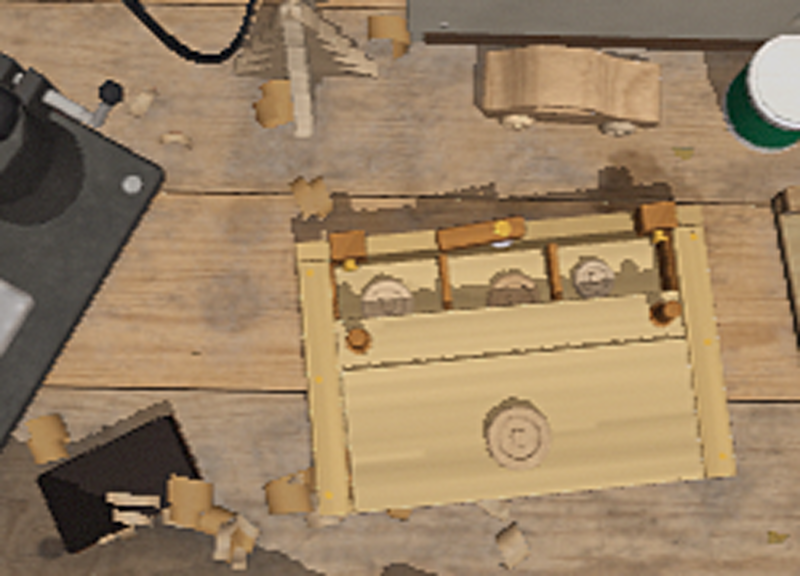

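View pics/scene0c.png

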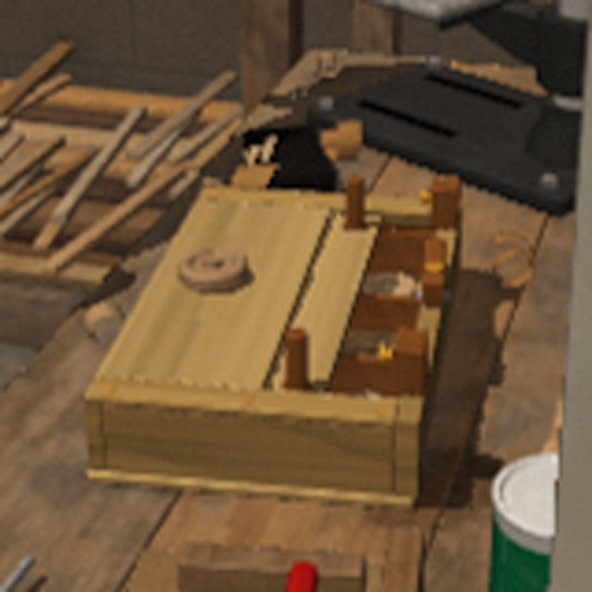

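View pics/scene0.png

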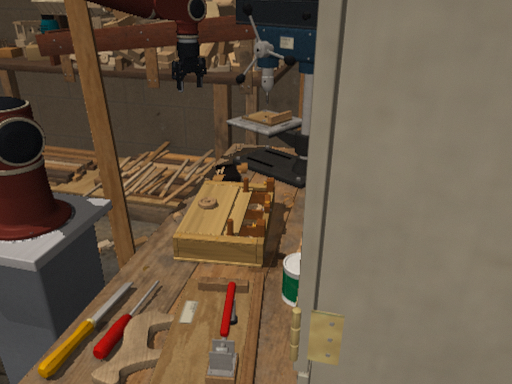

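```bash
cat > fit.py <<'E'
from h import *
from scipy.optimize import least_squares
np.set_printoptions(precision=4,suppress=True)
c=cams.capture('top'); s=cams.capture('scene')
P=lambda u,v:(u/3.2+130,v/3.2+120)
S=lambda u,v:(u/3.7+150,v/3.7+130)
for n,p,z in [('NL',(322,516),.0625),('NR',(735,475),.0625),('FR',(703,207),.0625),('FL',(293,240),.0625),('kL',(358,337),.095),('kR',(666,309),.095),('wheel',(516,434),.0765),('pivot',(505,229),.084)]:
    print(n,unproj(c,P(*p),z))
for n,p in [('kL',(355,180)),('kR',(296,333))]: print('scene',n,unproj(s,S(*p),.095))
top=[((-.102,.157,.0625),(322,516)),((-.102,-.157,.0625),(735,475)),((.102,-.157,.0625),(703,207)),((.102,.157,.0625),(293,240))]
sc=[((-.102,-.157,.0625),(87,400)),((.102,-.157,.0625),(421,398)),((-.102,.157,.0625),(207,190)),((-.102,-.157,0),(90,474)),((.102,-.157,0),(414,503))]
def T(p,b):
    x,y,a=p; return np.array([x+np.cos(a)*b[0]-np.sin(a)*b[1],y+np.sin(a)*b[0]+np.cos(a)*b[1],b[2]])
def f(p): return np.concatenate([proj(c,T(p,b))-P(*q) for b,q in top]+[proj(s,T(p,b))-S(*q) for b,q in sc])
r=least_squares(f,[.45,.15,.1]); print(r.x,r.fun.round(1))
f2=lambda p: f(p)[:8]
r2=least_squares(f2,[.45,.15,.1]); print(r2.x,r2.fun.round(1))
np.save('box.npy',r.x)
E
python3 fit.py
```

```text
NL [0.4172 0.2313 0.0625]
NR [ 0.4528 -0.0717  0.0625]
FR [ 0.6533 -0.0514  0.0625]
FL [0.6209 0.2596 0.0625]
kL [0.5459 0.2075 0.095 ]
kR [ 0.571  -0.0148  0.095 ]
wheel [0.4793 0.0914 0.0765]
pivot [0.6291 0.1013 0.084 ]
scene kL [0.5489 0.2053 0.095 ]
scene kR [ 0.5728 -0.021   0.095 ]
[0.5364 0.0952 0.1202] [-3.2  0.3  0.5 -0.5 -1.2 -1.3 -1.6  0.8 -1.2 -1.1 -0.5  6.6 -0.9 -2.2
 -0.   2.   0.8  1.6]
[0.5362 0.0919 0.1136] [-2.1  0.   1.7  0.1  0.5 -0.8  0.   0.5]
```

```bash
cat > ov.py <<'E'
from h import *
import sys
def overlay(c,box,lid,ang,crop,k,name):
    x0,y0,x1,y1=crop
    im=cv2.resize(c['img'][y0:y1,x0:x1],None,fx=k,fy=k,interpolation=cv2.INTER_CUBIC)
    def T(p,b):
        x,y,a=p; return np.array([x+np.cos(a)*b[0]-np.sin(a)*b[1],y+np.sin(a)*b[0]+np.cos(a)*b[1],b[2]])
    def line(pts,col,closed=True):
        q=np.array([(proj(c,X)-[x0,y0]+.5)*k for X in pts]); cv2.polylines(im,[np.round(q*16).astype(np.int32)],closed,col,1,cv2.LINE_AA,4)
    rect=lambda a,b,d,e,z:[(a,d,z),(b,d,z),(b,e,z),(a,e,z)]
    line([T(box,b) for b in rect(-.102,.102,-.157,.157,.0625)],(0,0,255))
    for s in (1,-1): line([T(box,b) for b in rect(.084,.104,s*.115-.01,s*.115+.01,.095)],(255,0,0))
    th=np.linspace(0,6.28,24)
    for kx,ky in lid:
        line([(kx+.007*np.cos(t),ky+.007*np.sin(t),.095) for t in th],(0,255,0))
    ca,sa=np.cos(ang),np.sin(ang)   # long arm dir = (-sin, cos)
    b=[]
    for u,v in [(.049,.008),(.049,-.008),(-.017,-.008),(-.017,.008)]:
        b.append(T(box,(.097-sa*u+ca*v, ca*u+sa*v,.084)))
    line(b,(255,0,255))
    cv2.imwrite('pics/'+name+'.png',im)
TC=(130,120,380,300); SC=(150,130,310,290)
E
cat > a.py <<'E'
from ov import *
c=cams.capture('top'); s=cams.capture('scene')
box=np.array([.5362,.0935,.1165]); L=[(.547,.207),(.5725,-.019)]
overlay(c,box,L,0,TC,3.2,'ot1'); overlay(s,box,L,0,SC,3.7,'os1')
E
python3 a.py
```

```text
(no output)
```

View pics/ot1.png

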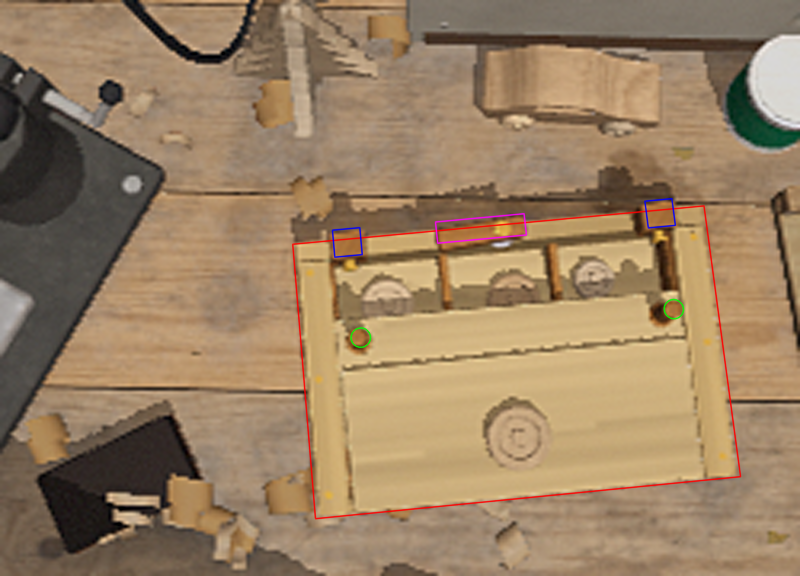

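View pics/os1.png

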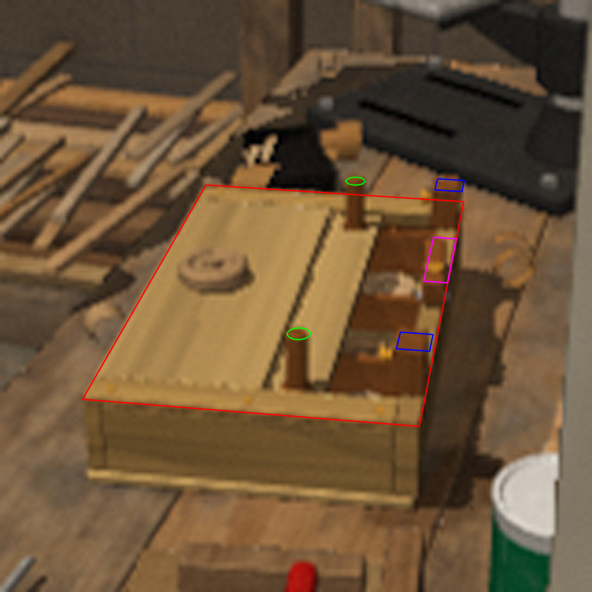

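View pics/top0.png

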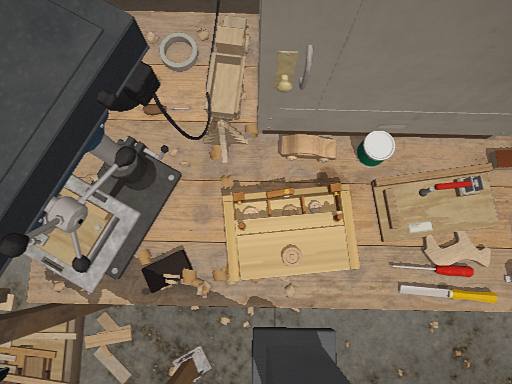

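```bash
python3 - <<'E'
import numpy as np
from scipy.spatial.transform import Rotation as R
np.set_printoptions(precision=4,suppress=True)
bx=np.array([.5362,.0935]);a=.1165
Rb=np.array([[np.cos(a),-np.sin(a)],[np.sin(a),np.cos(a)]])
for n,p in [('kL',(.547,.207)),('kR',(.572,-.018)),('wheel',(.4793,.0914))]: print(n,Rb.T@(np.array(p)-bx))
print(R.from_euler('xyz',[-3.1396,-.0003,2.7418]).as_matrix())
E
```

```text
kL [0.0239 0.1115]
kR [ 0.0226 -0.1149]
wheel [-0.0568  0.0045]
[[-0.9211  0.3892 -0.0011]
 [ 0.3892  0.9211 -0.0017]
 [ 0.0003 -0.002  -1.    ]]
```

Emit:
{"name": "servo_tool", "arguments": {
  "moves": [
    [[0,0,-0.035],[0,-0.3,0],255],
    [[0,0,-0.07],[0,-0.6,0],255],
    [[0,0,-0.105],[0,-1,0],255],
    [[0,0,-0.14],[0,-1,0],255],
    [[0,0,-0.164],[0,-1,0],255]
  ],
  "squeeze": 20
}}

```text
time_s: 1.52
tcp_pos: [0.2032, 0.4815, 0.2554]
eef_rot: [-3.141, -0.001, -3.021]
force: [0.2, -0.5, 0.8]
width: 0.3
```

```bash
cat > rel.py <<'E'
from h import *
import sys
from scipy.spatial.transform import Rotation as R
BOX=np.array([.5362,.0935]);A=.1165
Rb=np.array([[np.cos(A),-np.sin(A)],[np.sin(A),np.cos(A)]])
def st():
    s=bot.sense(); Rm=R.from_euler('xyz',s['eef_rot']).as_matrix(); return s,Rm
if __name__=='__main__':
    np.set_printoptions(precision=4,suppress=True)
    s,Rm=st(); b=Rb.T@(s['tcp_pos'][:2]-BOX)
    print('t',s['time_s'],'tcp',s['tcp_pos'],'box',b,'rot',s['eef_rot'],'F',s['force'],'Fbox',Rb.T@s['force'][:2],'w',s['width'])
    v=[float(x) for x in sys.argv[1:]]
    if v:
        # targets in box frame x y z
        for i in range(0,len(v),3):
            w=np.r_[BOX+Rb@v[i:i+2],v[i+2]]
            print('target',w,'shift/0.1',Rm.T@(w-s['tcp_pos'])/.1)
        yaw=A+np.pi; d=(yaw-s['eef_rot'][2]+np.pi)%(2*np.pi)-np.pi
        print('turn z frac',-d/np.pi)
E
python3 rel.py -.1 .11 .2 -.01 .11 .1
```

```text
t 1.5167 tcp [0.2032 0.4815 0.2554] box [-0.2857  0.4241] rot [-3.1409 -0.0005 -3.0214] F [ 0.2038 -0.513   0.7835] Fbox [ 0.1427 -0.5332] w 0.2998219079648705
target [0.4241 0.1911 0.2   ] shift/0.1 [-1.8453 -3.1473  0.5556]
target [0.5135 0.2016 0.1   ] shift/0.1 [-2.7459 -3.1499  1.5551]
turn z frac 0.001164505596253373
```

Emit:
{"name": "servo_tool", "arguments": {
  "moves": [
    [[0,0,0.001],[-0.1,-0.35,0],255],
    [[0,0,0.001],[-0.2,-0.7,0],255],
    [[0,0,0.001],[-0.3,-1,0],255]
  ]
}}

```text
time_s: 1.77
tcp_pos: [0.2456, 0.3863, 0.2562]
eef_rot: [-3.141, 0.0, -3.028]
force: [0.9, 0.4, -0.4]
width: 0.002
```

Emit:
{"name": "servo_tool", "arguments": {
  "moves": [
    [[0,0,0],[-0.2,-0.35,0],255],
    [[0,0,0],[-0.45,-0.65,0],255],
    [[0,0,0],[-0.75,-0.85,0.2],255],
    [[0,0,0],[-1,-1,0.5],255]
  ]
}}

```text
time_s: 2.1
tcp_pos: [0.3598, 0.2991, 0.2103]
eef_rot: [3.138, 0.009, -3.031]
force: [-0.2, 1.1, 0.6]
width: 0.002
```

```bash
python3 rel.py -.01 .113 .12 -.005 .113 .1
```

```text
t 2.1 tcp [0.3598 0.2991 0.2103] box [-0.1513  0.2247] rot [ 3.1378  0.0094 -3.0308] F [-0.1706  1.1216  0.5741] Fbox [-0.039   1.1339] w 0.002192489651782427
target [0.5131 0.2046 0.12  ] shift/0.1 [-1.411  -1.1121  0.9122]
target [0.5181 0.2052 0.1   ] shift/0.1 [-1.4591 -1.1126  1.1127]
turn z frac -0.0018266810034670785
```

Emit:
{"name": "servo_tool", "arguments": {
  "moves": [
    [[0,0,-0.002],[-0.3,-0.3,0.15],255],
    [[0,0,-0.002],[-0.6,-0.6,0.3],255],
    [[0,0,-0.002],[-0.9,-0.9,0.5],255],
    [[0,0,-0.002],[-0.95,-1,0.6],255],
    [[0,0,-0.002],[-0.95,-1,0.6],255]
  ]
}}

```text
time_s: 2.52
tcp_pos: [0.4624, 0.2074, 0.1431]
eef_rot: [-3.14, -0.005, -3.028]
force: [-0.9, 0.2, -0.6]
width: 0.005
```

```bash
python3 rel.py -.012 .113 .097; cat > cap.py <<'E'
from ov import *
from rel import *
c=cams.capture('top'); s=cams.capture('scene')
box=np.r_[BOX,A]
n=sys.argv[1]
K=[eval(a) for a in sys.argv[3:5]]
L=[BOX+Rb@np.array(k) for k in K]
overlay(c,box,L,float(sys.argv[2]),(200,160,380,300),4.2,'t'+n); overlay(s,box,L,float(sys.argv[2]),SC,3.7,'s'+n)
E
python3 cap.py 2 0 .0239,.115 .0226,-.115
```

```text
t 2.5167 tcp [0.4624 0.2074 0.1431] box [-0.0601  0.1217] rot [-3.1396 -0.0048 -3.0278] F [-0.8872  0.1657 -0.6177] Fbox [-0.862   0.2677] w 0.005188162859631738
target [0.5111 0.2043 0.097 ] shift/0.1 [-0.483  -0.0852  0.4588]
turn z frac -0.0008541891943107692
```

View pics/t2.png

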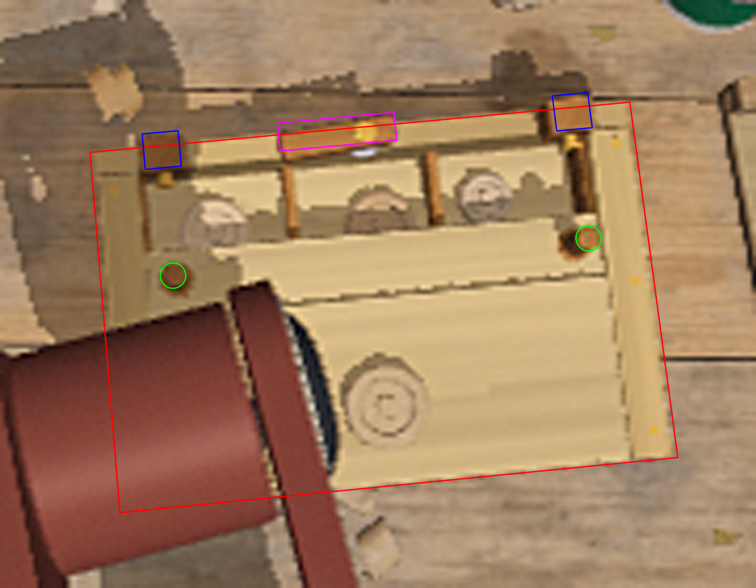

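View pics/s2.png

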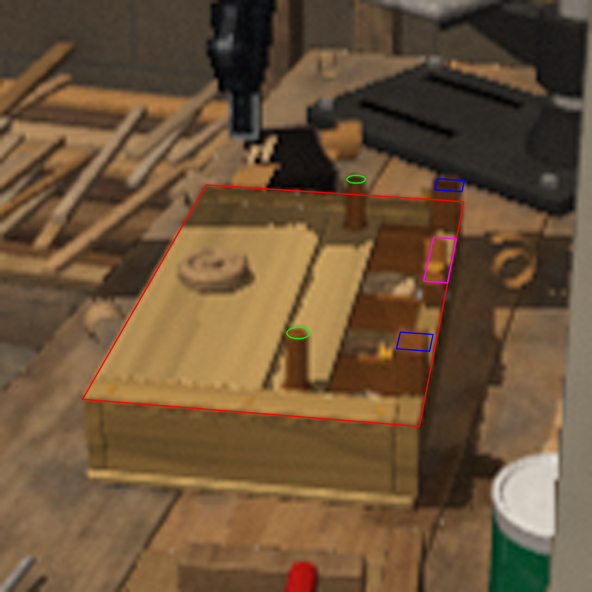

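Emit:
{"name": "servo_tool", "arguments": {
  "moves": [
    [[0,0,-0.001],[-0.2,-0.04,0.25],255],
    [[0,0,-0.001],[-0.4,-0.067,0.49],255],
    [[0,0,-0.001],[-0.5,-0.067,0.49],255],
    [[0,0,-0.001],[-0.52,-0.067,0.49],255],
    [[0,0,-0.001],[-0.52,-0.067,0.49],255]
  ]
}}

```text
time_s: 3.03
tcp_pos: [0.5148, 0.2114, 0.0992]
eef_rot: [3.141, 0.002, -3.019]
force: [0.8, -0.6, 0.1]
width: -0.003
```

```bash
python3 rel.py 0 .115 .094
```

```text
t 3.0333 tcp [0.5148 0.2114 0.0992] box [-0.0076  0.1196] rot [ 3.1411  0.0018 -3.0189] F [ 0.7877 -0.6042  0.1011] Fbox [ 0.7122 -0.6916] w -0.003134587439171171
target [0.5228 0.2077 0.094 ] shift/0.1 [-0.0753 -0.0468  0.0517]
turn z frac 0.0019734692909065626
```

Emit:
{"name": "servo_tool", "arguments": {
  "moves": [
    [[0,0,0.002],[-0.08,-0.04,0.05],255],
    [[0,0,0.002],[-0.12,-0.04,0.05],255],
    [[0,0,0.002],[-0.15,-0.04,0.05],255],
    [[0,0,0.002],[-0.18,-0.04,0.05],255]
  ]
}}

```text
time_s: 3.37
tcp_pos: [0.532, 0.2086, 0.0931]
eef_rot: [-3.142, -0.002, -3.026]
force: [-5.2, -1.0, 4.1]
width: -0.003
```

```bash
python3 rel.py
```

```text
t 3.3667 tcp [0.532  0.2086 0.0931] box [0.0092 0.1149] rot [-3.1416 -0.002  -3.026 ] F [-5.212  -0.9553  4.1058] Fbox [-5.2877 -0.343 ] w -0.0032719462533363493
```

Emit:
{"name": "servo_tool", "arguments": {
  "moves": [
    [[0,0,0],[-0.01,0,0],255],
    [[0,0,0],[-0.02,0,0],255]
  ]
}}

```text
time_s: 3.53
tcp_pos: [0.5341, 0.2088, 0.0927]
eef_rot: [-3.142, -0.001, -3.026]
force: [-4.7, -1.0, 4.4]
width: 0.001
```

```bash
python3 rel.py; python3 cap.py 3 0 .0279,.115 .0226,-.115
```

```text
t 3.5333 tcp [0.5341 0.2088 0.0927] box [0.0113 0.1148] rot [-3.1416 -0.0012 -3.0261] F [-4.704  -0.9738  4.4244] Fbox [-4.7853 -0.4205] w 0.0007975114525087374
```

View pics/s3.png

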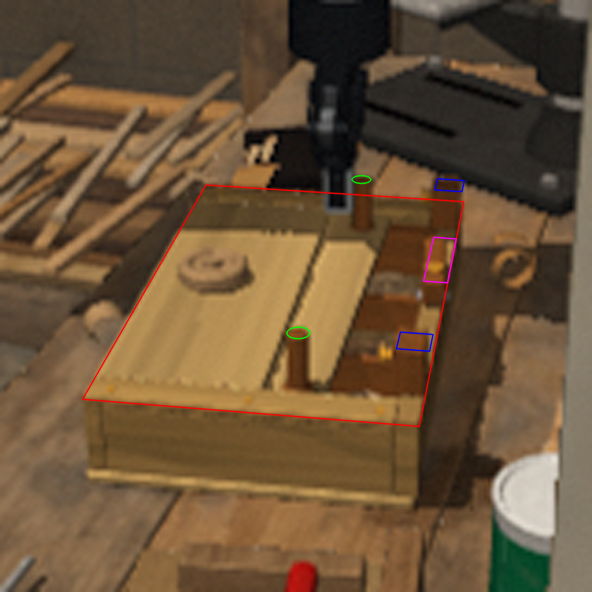

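Emit:
{"name": "servo_tool", "arguments": {
  "moves": [
    [[0,0,0],[0.1,0,0],255],
    [[0,0,0],[0.15,-0.3,0],255],
    [[0,0,0],[0.15,-0.7,0],255],
    [[0,0,0],[0.15,-1,0],255]
  ]
}}

```text
time_s: 3.97
tcp_pos: [0.5308, 0.1064, 0.0923]
eef_rot: [-3.141, 0.002, -3.025]
force: [0.4, -0.8, 0.0]
width: -0.006
```

Emit:
{"name": "servo_tool", "arguments": {
  "moves": [
    [[0,0,0],[0,-0.4,0],255],
    [[0,0,0],[0,-0.8,0],255],
    [[0,0,0],[0,-1,0],255]
  ]
}}

```text
time_s: 4.22
tcp_pos: [0.5429, 0.005, 0.0927]
eef_rot: [-3.14, 0.002, -3.028]
force: [-0.0, -0.7, 0.1]
width: 0.0
```

Emit:
{"name": "servo_tool", "arguments": {
  "moves": [
    [[0,0,0],[0,-0.3,0],255],
    [[0,0,0],[0,-0.3,0],255]
  ]
}}

```text
time_s: 4.38
tcp_pos: [0.5467, -0.0255, 0.0928]
eef_rot: [-3.139, 0.003, -3.03]
force: [-0.3, -1.0, -0.1]
width: -0.001
```

```bash
python3 rel.py 0.006 -.115 .094
```

```text
t 4.3833 tcp [ 0.5467 -0.0255  0.0928] box [-0.0034 -0.1194] rot [-3.1389  0.0026 -3.0304] F [-0.3231 -1.0307 -0.1113] Fbox [-0.4407 -0.9861] w -0.0013217405825703076
target [ 0.5555 -0.02    0.094 ] shift/0.1 [-0.0936  0.0449 -0.0115]
turn z frac -0.0016985337893104632
```

Push the right knob about 8 mm.

Emit:
{"name": "servo_tool", "arguments": {
  "moves": [
    [[0,0,-0.001],[-0.06,0.04,-0.01],255],
    [[0,0,-0.001],[-0.1,0.04,-0.01],255],
    [[0,0,-0.001],[-0.13,0.04,-0.01],255],
    [[0,0,-0.001],[-0.16,0.04,-0.01],255]
  ]
}}

```text
time_s: 4.72
tcp_pos: [0.5612, -0.0145, 0.0934]
eef_rot: [3.142, -0.002, -3.021]
force: [-5.2, -0.2, 3.3]
width: -0.006
```

Emit:
{"name": "servo_tool", "arguments": {
  "moves": [
    [[0,0,0],[-0.02,0,0],255]
  ]
}}

```text
time_s: 4.8
tcp_pos: [0.5634, -0.0142, 0.0934]
eef_rot: [3.141, -0.001, -3.021]
force: [-5.3, 0.6, 4.8]
width: -0.001
```

```bash
python3 rel.py; python3 cap.py 4 0 .0279,.115 .0306,-.115
```

```text
t 4.8 tcp [ 0.5634 -0.0142  0.0934] box [ 0.0145 -0.1102] rot [ 3.1413 -0.0011 -3.0213] F [-5.3381  0.5552  4.771 ] Fbox [-5.2373  1.172 ] w -0.0013063404141786254
```

View pics/s4.png

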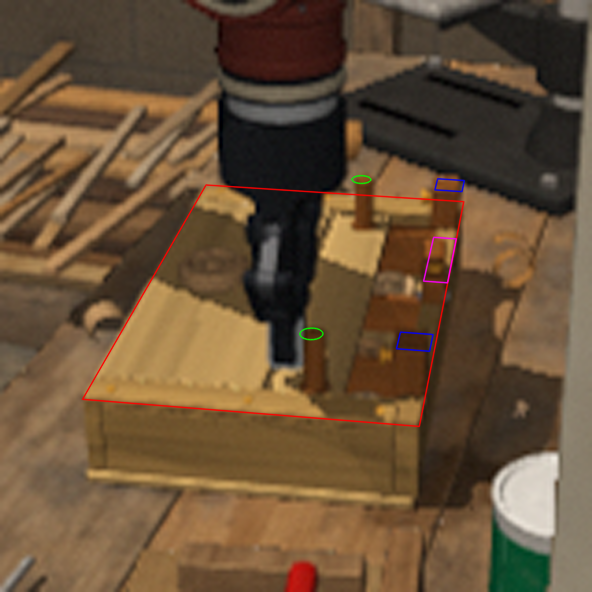

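View pics/t4.png

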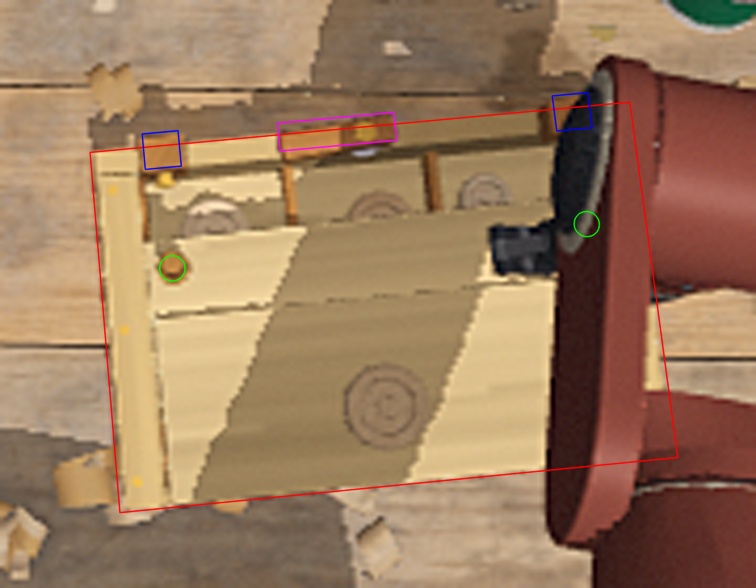

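Emit:
{"name": "servo_tool", "arguments": {
  "moves": [
    [[0,0,0],[0.1,0,0],255],
    [[0,0,0],[0.15,0.3,0],255],
    [[0,0,0],[0.15,0.7,0],255],
    [[0,0,0],[0.15,1,0],255]
  ]
}}

```text
time_s: 5.23
tcp_pos: [0.536, 0.0836, 0.0933]
eef_rot: [3.141, 0.001, -3.024]
force: [0.6, 0.1, 0.7]
width: -0.001
```

Emit:
{"name": "servo_tool", "arguments": {
  "moves": [
    [[0,0,0],[0,0.4,0],255],
    [[0,0,0],[0,0.8,0],255],
    [[0,0,0],[0,1,0],255]
  ]
}}

```text
time_s: 5.48
tcp_pos: [0.524, 0.1849, 0.0936]
eef_rot: [3.14, 0.002, -3.021]
force: [-0.5, -0.3, 0.3]
width: -0.002
```

Emit:
{"name": "servo_tool", "arguments": {
  "moves": [
    [[0,0,0],[0,0.24,0],255],
    [[0,0,0],[-0.04,0.24,0],255]
  ]
}}

```text
time_s: 5.65
tcp_pos: [0.5248, 0.2092, 0.0933]
eef_rot: [3.14, 0.001, -3.019]
force: [-0.7, 0.1, 0.2]
width: 0.001
```

```bash
python3 rel.py 0.02 .115 .093
```

```text
t 5.65 tcp [0.5248 0.2092 0.0933] box [0.0021 0.1162] rot [ 3.1399  0.0011 -3.0188] F [-0.6993  0.1492  0.1916] Fbox [-0.6772  0.2294] w 0.0014255592735012326
target [0.5427 0.21   0.093 ] shift/0.1 [-0.1789 -0.0135  0.0037]
turn z frac 0.0020021389414189225
```

Emit:
{"name": "servo_tool", "arguments": {
  "moves": [
    [[0,0,0.002],[-0.08,-0.01,0],255],
    [[0,0,0.002],[-0.11,-0.01,0],255],
    [[0,0,0.002],[-0.14,-0.01,0],255],
    [[0,0,0.002],[-0.17,-0.01,0],255]
  ]
}}

```text
time_s: 5.98
tcp_pos: [0.543, 0.2058, 0.0934]
eef_rot: [-3.141, -0.002, -3.031]
force: [-5.0, -0.6, 4.0]
width: -0.002
```

Emit:
{"name": "servo_tool", "arguments": {
  "moves": [
    [[0,0,0],[-0.02,0,0],255]
  ]
}}

```text
time_s: 6.07
tcp_pos: [0.5453, 0.206, 0.0934]
eef_rot: [-3.141, -0.001, -3.031]
force: [-4.2, -0.2, 2.8]
width: 0.002
```

```bash
python3 rel.py; python3 cap.py 5 0 .037,.115 .032,-.115
```

```text
t 6.0667 tcp [0.5453 0.206  0.0934] box [0.0221 0.1107] rot [-3.1412 -0.001  -3.0307] F [-4.1615 -0.2428  2.7851] Fbox [-4.1615  0.2426] w 0.0021711782210554966
```

View pics/s5.png

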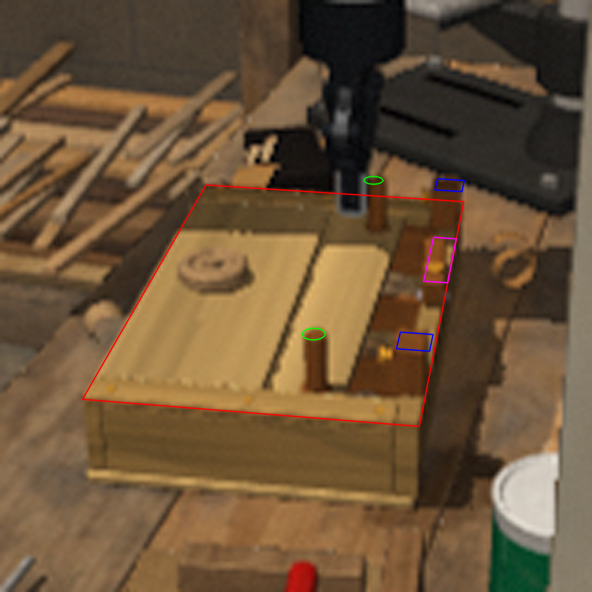

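Emit:
{"name": "servo_tool", "arguments": {
  "moves": [
    [[0,0,0],[0.1,0,0],255],
    [[0,0,0],[0.15,-0.3,0],255],
    [[0,0,0],[0.15,-0.7,0],255],
    [[0,0,0],[0.15,-1,0],255]
  ]
}}

```text
time_s: 6.5
tcp_pos: [0.541, 0.1045, 0.0934]
eef_rot: [-3.141, 0.002, -3.028]
force: [-0.3, -0.3, 0.5]
width: 0.005
```

Emit:
{"name": "servo_tool", "arguments": {
  "moves": [
    [[0,0,0],[0,-0.4,0],255],
    [[0,0,0],[0,-0.8,0],255],
    [[0,0,0],[0,-1,0],255]
  ]
}}

```text
time_s: 6.75
tcp_pos: [0.5527, 0.003, 0.0937]
eef_rot: [-3.14, 0.002, -3.032]
force: [-0.7, 0.1, -0.7]
width: -0.001
```

Emit:
{"name": "servo_tool", "arguments": {
  "moves": [
    [[0,0,0],[0,-0.22,0],255],
    [[0,0,0],[-0.03,-0.22,0],255]
  ]
}}

```text
time_s: 6.92
tcp_pos: [0.5581, -0.0184, 0.0936]
eef_rot: [-3.14, 0.002, -3.033]
force: [0.4, 0.8, -0.3]
width: -0.001
```

```bash
python3 rel.py 0.026 -.115 .093
```

```text
t 6.9167 tcp [ 0.5581 -0.0184  0.0936] box [ 0.0087 -0.1137] rot [-3.1397  0.0016 -3.0334] F [ 0.4435  0.7847 -0.2638] Fbox [0.5317 0.7278] w -0.0008511602748453802
target [ 0.5754 -0.0177  0.093 ] shift/0.1 [-0.1726 -0.0117  0.0066]
turn z frac -0.00264146153378093
```

Emit:
{"name": "servo_tool", "arguments": {
  "moves": [
    [[0,0,-0.002],[-0.08,-0.01,0],255],
    [[0,0,-0.002],[-0.11,-0.01,0],255],
    [[0,0,-0.002],[-0.14,-0.01,0],255],
    [[0,0,-0.002],[-0.17,-0.01,0],255],
    [[0,0,-0.002],[-0.19,-0.01,0],255]
  ]
}}

```text
time_s: 7.33
tcp_pos: [0.577, -0.0128, 0.0933]
eef_rot: [3.141, -0.001, -3.022]
force: [-4.5, 0.5, 3.4]
width: -0.003
```

```bash
python3 rel.py; python3 cap.py 6 0 .0385,.115 .043,-.115
```

```text
t 7.3333 tcp [ 0.577  -0.0128  0.0933] box [ 0.0281 -0.1103] rot [ 3.1412 -0.001  -3.0217] F [-4.4617  0.4908  3.4363] Fbox [-4.3744  1.0061] w -0.002599956825332178
```

View pics/s6.png

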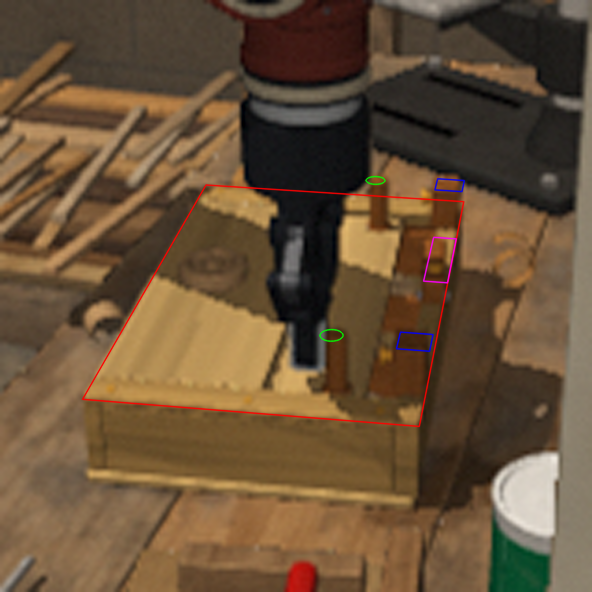

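Emit:
{"name": "servo_tool", "arguments": {
  "moves": [
    [[0,0,0],[0.1,0,0],255],
    [[0,0,0],[0.15,0.3,0],255],
    [[0,0,0],[0.15,0.7,0],255],
    [[0,0,0],[0.15,1,0],255]
  ]
}}

```text
time_s: 7.77
tcp_pos: [0.5495, 0.0852, 0.0934]
eef_rot: [3.141, 0.001, -3.024]
force: [-0.0, -0.4, -0.3]
width: -0.003
```

Emit:
{"name": "servo_tool", "arguments": {
  "moves": [
    [[0,0,0],[0,0.4,0],255],
    [[0,0,0],[0,0.8,0],255],
    [[0,0,0],[0,1,0],255]
  ]
}}

```text
time_s: 8.02
tcp_pos: [0.5374, 0.1866, 0.0937]
eef_rot: [3.14, 0.002, -3.021]
force: [0.9, -0.4, -0.1]
width: 0.001
```

Emit:
{"name": "servo_tool", "arguments": {
  "moves": [
    [[0,0,0],[0,0.24,0],255],
    [[0,0,0],[-0.03,0.24,0],255]
  ]
}}

```text
time_s: 8.18
tcp_pos: [0.5373, 0.2108, 0.0935]
eef_rot: [3.14, 0.001, -3.019]
force: [-0.4, 0.3, 0.2]
width: -0.005
```

```bash
python3 rel.py 0.034 .115 .093
```

```text
t 8.1833 tcp [0.5373 0.2108 0.0935] box [0.0147 0.1163] rot [ 3.1398  0.0011 -3.0188] F [-0.439   0.3279  0.1982] Fbox [-0.3979  0.3767] w -0.004571329875307943
target [0.5566 0.2117 0.093 ] shift/0.1 [-0.1924 -0.0147  0.0048]
turn z frac 0.0020023766332018314
```

Emit:
{"name": "servo_tool", "arguments": {
  "moves": [
    [[0,0,0.002],[-0.08,-0.01,0],255],
    [[0,0,0.002],[-0.11,-0.01,0],255],
    [[0,0,0.002],[-0.14,-0.01,0],255],
    [[0,0,0.002],[-0.17,-0.01,0],255],
    [[0,0,0.002],[-0.19,-0.01,0],255]
  ]
}}

```text
time_s: 8.6
tcp_pos: [0.5578, 0.2074, 0.0934]
eef_rot: [-3.141, -0.001, -3.031]
force: [-5.6, -0.7, 3.9]
width: 0.003
```

```bash
python3 rel.py; python3 cap.py 7 0 .0515,.115 .046,-.115
```

```text
t 8.6 tcp [0.5578 0.2074 0.0934] box [0.0347 0.1106] rot [-3.1411 -0.0009 -3.0306] F [-5.6256 -0.7173  3.8785] Fbox [-5.6709 -0.0586] w 0.002907006389520842
```

View pics/s7.png

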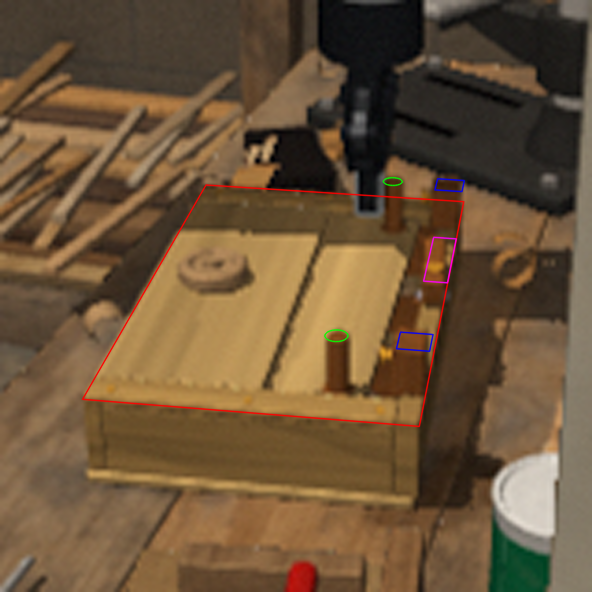

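View pics/t7.png

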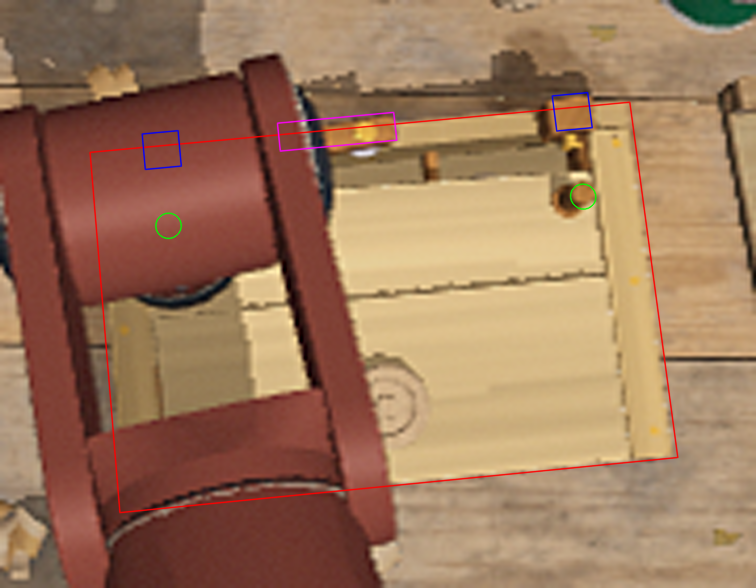

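Emit:
{"name": "servo_tool", "arguments": {
  "moves": [
    [[0,0,0],[0.1,0,0],255],
    [[0,0,0],[0.15,-0.3,0],255],
    [[0,0,0],[0.15,-0.7,0],255],
    [[0,0,0],[0.15,-1,0],255]
  ]
}}

```text
time_s: 9.03
tcp_pos: [0.5535, 0.1059, 0.0934]
eef_rot: [-3.141, 0.002, -3.028]
force: [0.6, -0.3, -0.1]
width: -0.001
```

Emit:
{"name": "servo_tool", "arguments": {
  "moves": [
    [[0,0,0],[0,-0.4,0],255],
    [[0,0,0],[0,-0.8,0],255],
    [[0,0,0],[0,-1,0],255]
  ]
}}

```text
time_s: 9.28
tcp_pos: [0.5653, 0.0044, 0.0938]
eef_rot: [-3.14, 0.002, -3.032]
force: [-0.2, -1.3, -0.3]
width: 0.002
```

Emit:
{"name": "servo_tool", "arguments": {
  "moves": [
    [[0,0,0],[0,-0.22,0],255],
    [[0,0,0],[-0.03,-0.22,0],255]
  ]
}}

```text
time_s: 9.45
tcp_pos: [0.5706, -0.017, 0.0937]
eef_rot: [-3.14, 0.002, -3.033]
force: [0.2, -0.6, 0.3]
width: -0.002
```

```bash
python3 rel.py 0.041 -.115 .093
```

```text
t 9.45 tcp [ 0.5706 -0.017   0.0937] box [ 0.0214 -0.1138] rot [-3.1397  0.0017 -3.0334] F [ 0.166  -0.6043  0.2688] Fbox [ 0.0947 -0.6195] w -0.002007457880841786
target [ 0.5903 -0.016   0.093 ] shift/0.1 [-0.1965 -0.0104  0.0071]
turn z frac -0.002657352448710353
```

Emit:
{"name": "servo_tool", "arguments": {
  "moves": [
    [[0,0,-0.002],[-0.08,-0.01,0],255],
    [[0,0,-0.002],[-0.11,-0.01,0],255],
    [[0,0,-0.002],[-0.14,-0.01,0],255],
    [[0,0,-0.002],[-0.17,-0.01,0],255],
    [[0,0,-0.002],[-0.19,-0.01,0],255]
  ]
}}

```text
time_s: 9.87
tcp_pos: [0.5895, -0.0113, 0.0934]
eef_rot: [3.141, -0.001, -3.022]
force: [-4.5, -0.3, 2.8]
width: -0.005
```

```bash
python3 rel.py; python3 cap.py 8 0 .0525,.115 .0585,-.115
```

```text
t 9.8667 tcp [ 0.5895 -0.0113  0.0934] box [ 0.0407 -0.1103] rot [ 3.1412 -0.001  -3.0217] F [-4.4788 -0.2616  2.8418] Fbox [-4.4788  0.2607] w -0.004835925184405988
```

View pics/s8.png

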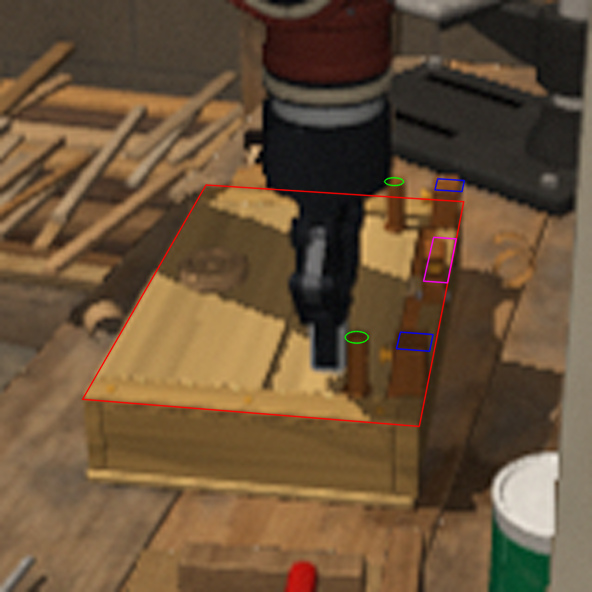

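View pics/t8.png

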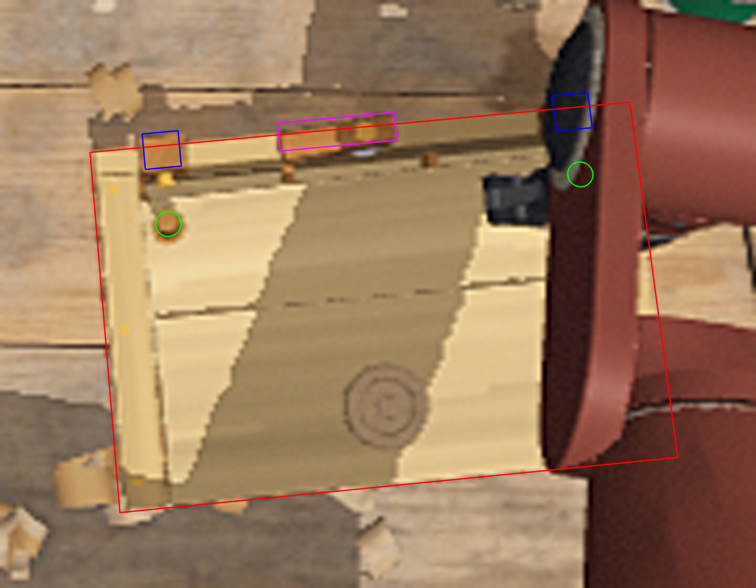

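Emit:
{"name": "servo_tool", "arguments": {
  "moves": [
    [[0,0,0],[0.1,0,0],255],
    [[0,0,0],[0.15,0.3,0],255],
    [[0,0,0],[0.15,0.7,0],255],
    [[0,0,0],[0.15,1,0],255]
  ]
}}

```text
time_s: 10.3
tcp_pos: [0.562, 0.0867, 0.0934]
eef_rot: [3.141, 0.001, -3.024]
force: [0.6, 0.7, -0.6]
width: -0.0
```

Emit:
{"name": "servo_tool", "arguments": {
  "moves": [
    [[0,0,0],[0,0.4,0],255],
    [[0,0,0],[0,0.8,0],255],
    [[0,0,0],[0,1,0],255]
  ]
}}

```text
time_s: 10.55
tcp_pos: [0.5499, 0.1881, 0.0936]
eef_rot: [3.14, 0.002, -3.021]
force: [0.4, 0.4, 0.3]
width: 0.0
```

Emit:
{"name": "servo_tool", "arguments": {
  "moves": [
    [[0,0,0],[0,0.24,0],255],
    [[0,0,0],[-0.03,0.24,0],255]
  ]
}}

```text
time_s: 10.72
tcp_pos: [0.5498, 0.2123, 0.0934]
eef_rot: [3.14, 0.001, -3.019]
force: [0.5, 0.5, -0.6]
width: -0.0
```

Emit:
{"name": "servo_tool", "arguments": {
  "moves": [
    [[0,0,0.002],[-0.08,-0.01,0],255],
    [[0,0,0.002],[-0.11,-0.01,0],255],
    [[0,0,0.002],[-0.14,-0.01,0],255],
    [[0,0,0.002],[-0.17,-0.01,0],255],
    [[0,0,0.002],[-0.18,-0.01,0],255]
  ]
}}

```text
time_s: 11.13
tcp_pos: [0.5695, 0.2087, 0.0933]
eef_rot: [-3.141, -0.001, -3.031]
force: [-4.7, -1.4, 3.6]
width: -0.002
```

```bash
python3 rel.py; python3 cap.py 9 0 .064,.115 .059,-.115
```

```text
t 11.1333 tcp [0.5695 0.2087 0.0933] box [0.0465 0.1106] rot [-3.1412 -0.0006 -3.0308] F [-4.6633 -1.3601  3.6039] Fbox [-4.7898 -0.8088] w -0.0020898166406326723
```

View pics/s9.png

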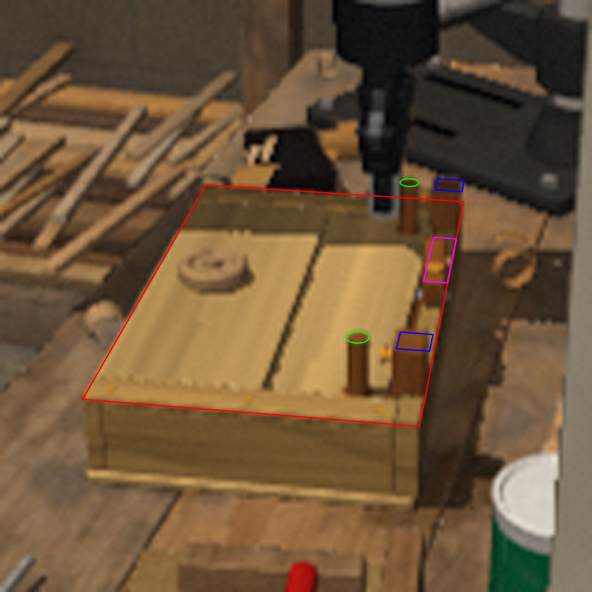

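View pics/t9.png

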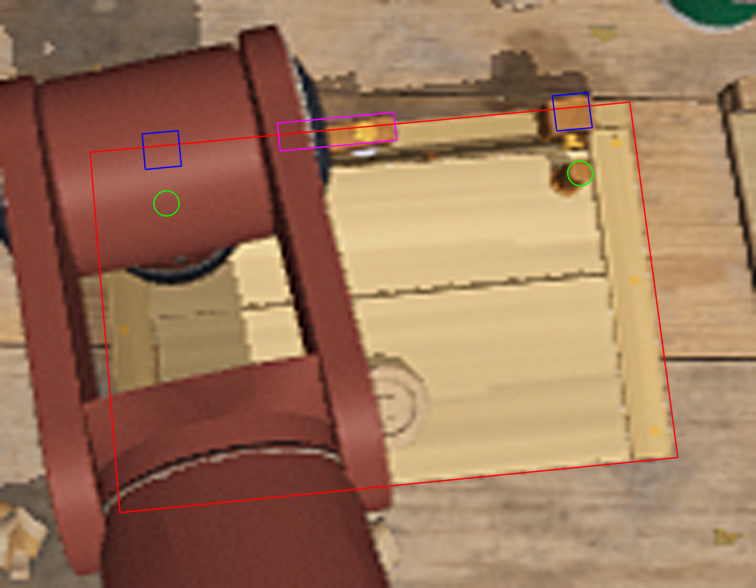

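Emit:
{"name": "servo_tool", "arguments": {
  "moves": [
    [[0,0,0],[0.1,0,0],255],
    [[0,0,0],[0.15,-0.3,0],255],
    [[0,0,0],[0.15,-0.7,0],255],
    [[0,0,0],[0.15,-1,0],255]
  ]
}}

```text
time_s: 11.57
tcp_pos: [0.5651, 0.1073, 0.0935]
eef_rot: [-3.141, 0.002, -3.028]
force: [1.0, 0.2, 0.6]
width: -0.002
```

Emit:
{"name": "servo_tool", "arguments": {
  "moves": [
    [[0,0,0],[0,-0.4,0],255],
    [[0,0,0],[0,-0.8,0],255],
    [[0,0,0],[0,-1,0],255]
  ]
}}

```text
time_s: 11.82
tcp_pos: [0.5768, 0.0057, 0.0938]
eef_rot: [-3.14, 0.002, -3.032]
force: [0.3, 0.1, -0.4]
width: 0.004
```

Emit:
{"name": "servo_tool", "arguments": {
  "moves": [
    [[0,0,0],[0,-0.22,0],255],
    [[0,0,0],[-0.03,-0.22,0],255]
  ]
}}

```text
time_s: 11.98
tcp_pos: [0.5822, -0.0157, 0.0937]
eef_rot: [-3.14, 0.002, -3.033]
force: [0.5, -0.3, -0.2]
width: -0.001
```

Emit:
{"name": "servo_tool", "arguments": {
  "moves": [
    [[0,0,-0.002],[-0.08,-0.01,0],255],
    [[0,0,-0.002],[-0.1,-0.01,0],255],
    [[0,0,-0.002],[-0.12,-0.01,0],255],
    [[0,0,-0.002],[-0.14,-0.01,0],255],
    [[0,0,-0.002],[-0.15,-0.01,0],255]
  ]
}}

```text
time_s: 12.4
tcp_pos: [0.5968, -0.0105, 0.0933]
eef_rot: [3.141, -0.001, -3.022]
force: [-4.6, -0.2, 3.7]
width: -0.001
```

```bash
python3 rel.py
```

```text
t 12.4 tcp [ 0.5968 -0.0105  0.0933] box [ 0.0481 -0.1103] rot [ 3.1412 -0.0012 -3.0217] F [-4.6013 -0.2418  3.6989] Fbox [-4.5982  0.2947] w -0.0007183812956974312
```

Emit:
{"name": "servo_tool", "arguments": {
  "moves": [
    [[0,0,0],[-0.01,0,0],255],
    [[0,0,0],[-0.02,0,0],255]
  ]
}}

```text
time_s: 12.57
tcp_pos: [0.5979, -0.0104, 0.0933]
eef_rot: [3.141, -0.004, -3.022]
force: [-9.3, -0.4, 6.8]
width: -0.001
```

Emit:
{"name": "servo_tool", "arguments": {
  "moves": [
    [[0,0,0],[0.1,0,0],255],
    [[0,0,0],[0.15,0.3,0],255],
    [[0,0,0],[0.15,0.7,0],255],
    [[0,0,0],[0.15,1,0],255]
  ]
}}

```text
time_s: 12.9
tcp_pos: [0.5718, 0.0881, 0.0934]
eef_rot: [3.14, 0.002, -3.024]
force: [0.3, -0.3, 0.6]
width: 0.002
```

Emit:
{"name": "servo_tool", "arguments": {
  "moves": [
    [[0,0,0],[0,0.4,0],255],
    [[0,0,0],[0,0.8,0],255],
    [[0,0,0],[0,1,0],255]
  ]
}}

```text
time_s: 13.15
tcp_pos: [0.5597, 0.1896, 0.0936]
eef_rot: [3.139, 0.002, -3.02]
force: [-0.0, -0.2, -0.4]
width: 0.001
```

Emit:
{"name": "servo_tool", "arguments": {
  "moves": [
    [[0,0,0],[0,0.24,0],255],
    [[0,0,0],[-0.03,0.24,0],255]
  ]
}}

```text
time_s: 13.32
tcp_pos: [0.5595, 0.2138, 0.0934]
eef_rot: [3.139, 0.002, -3.019]
force: [-0.1, 0.3, 0.3]
width: -0.002
```

```bash
python3 rel.py; python3 cap.py 10 0 .064,.115 .068,-.115
```

```text
t 13.3167 tcp [0.5595 0.2138 0.0934] box [0.0372 0.1168] rot [ 3.1393  0.0016 -3.0186] F [-0.0549  0.2592  0.3258] Fbox [-0.0244  0.2638] w -0.00248867072979461
```

View pics/s10.png

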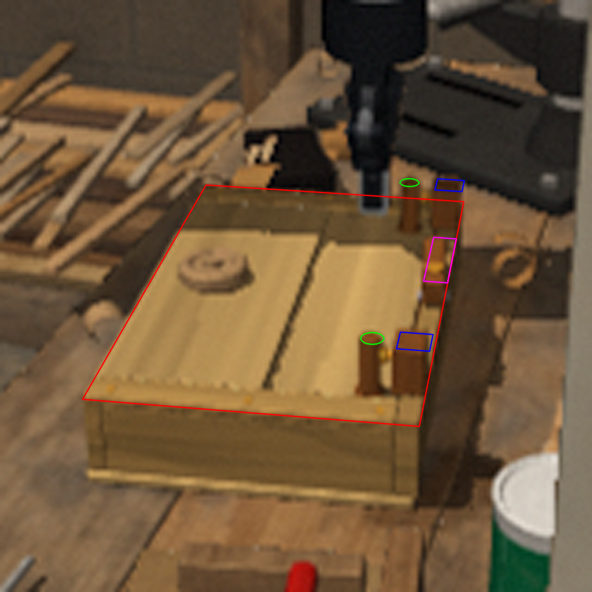

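View pics/t10.png

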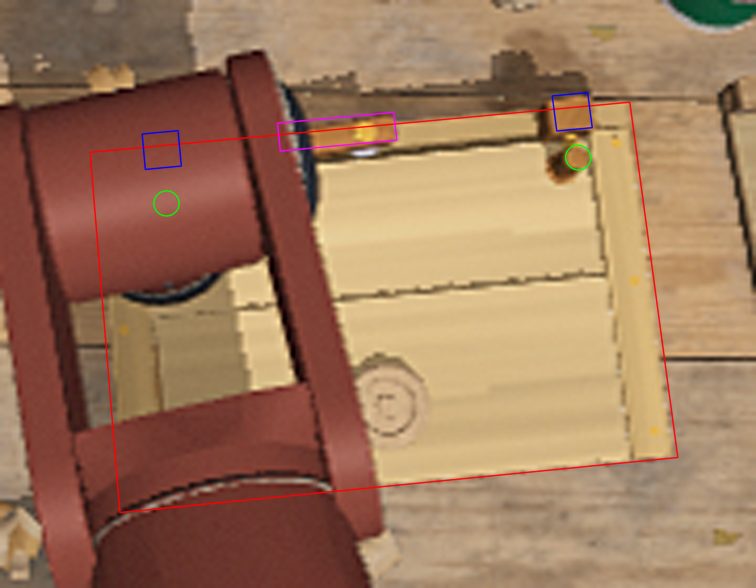

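Emit:
{"name": "servo_tool", "arguments": {
  "moves": [
    [[0,0,0.002],[-0.06,-0.01,0],255],
    [[0,0,0.002],[-0.09,-0.01,0],255],
    [[0,0,0.002],[-0.11,-0.01,0],255],
    [[0,0,0.002],[-0.13,-0.01,0],255],
    [[0,0,0.002],[-0.14,-0.01,0],255]
  ]
}}

```text
time_s: 13.83
tcp_pos: [0.5734, 0.2093, 0.0934]
eef_rot: [-3.141, -0.006, -3.03]
force: [-9.4, -2.8, 7.8]
width: 0.001
```

Emit:
{"name": "servo_tool", "arguments": {
  "moves": [
    [[0,0,0],[-0.01,0,0],255],
    [[0,0,0],[-0.02,0,0],255]
  ]
}}

```text
time_s: 14.0
tcp_pos: [0.575, 0.2096, 0.0934]
eef_rot: [-3.141, -0.006, -3.03]
force: [-12.1, -2.9, 8.5]
width: -0.003
```

```bash
python3 rel.py
```

```text
t 14.0 tcp [0.575  0.2096 0.0934] box [0.0521 0.1108] rot [-3.1411 -0.0062 -3.0303] F [-12.1175  -2.8843   8.4615] Fbox [-12.3707  -1.4563] w -0.002644874818401739
```

Emit:
{"name": "servo_tool", "arguments": {
  "moves": [
    [[0,0,0],[0.1,0,0],255],
    [[0,0,0],[0.15,-0.3,0],255],
    [[0,0,0],[0.15,-0.7,0],255],
    [[0,0,0],[0.15,-1,0],255]
  ]
}}

```text
time_s: 14.33
tcp_pos: [0.5728, 0.1076, 0.0934]
eef_rot: [-3.141, 0.001, -3.029]
force: [-0.1, -1.3, -0.3]
width: 0.001
```

Emit:
{"name": "servo_tool", "arguments": {
  "moves": [
    [[0,0,0],[0,-0.4,0],255],
    [[0,0,0],[0,-0.8,0],255],
    [[0,0,0],[0,-1,0],255]
  ]
}}

```text
time_s: 14.58
tcp_pos: [0.5845, 0.006, 0.0937]
eef_rot: [-3.14, 0.002, -3.033]
force: [-0.1, -0.0, -0.7]
width: 0.003
```

Emit:
{"name": "servo_tool", "arguments": {
  "moves": [
    [[0,0,0],[0,-0.22,0],255],
    [[0,0,0],[-0.03,-0.22,0],255]
  ]
}}

```text
time_s: 14.75
tcp_pos: [0.5899, -0.0155, 0.0936]
eef_rot: [-3.14, 0.001, -3.034]
force: [0.1, -1.2, -0.1]
width: -0.003
```

Emit:
{"name": "servo_tool", "arguments": {
  "moves": [
    [[0,0,-0.002],[-0.06,-0.01,0],255],
    [[0,0,-0.002],[-0.08,-0.01,0],255],
    [[0,0,-0.002],[-0.09,-0.01,0],255],
    [[0,0,-0.002],[-0.1,-0.01,0],255],
    [[0,0,-0.002],[-0.11,-0.01,0],255]
  ]
}}

```text
time_s: 15.17
tcp_pos: [0.5991, -0.0109, 0.0933]
eef_rot: [-3.14, -0.005, -3.021]
force: [-7.7, -4.4, 6.3]
width: 0.001
```

```bash
python3 rel.py
```

```text
t 15.1667 tcp [ 0.5991 -0.0109  0.0933] box [ 0.0503 -0.111 ] rot [-3.1401 -0.0054 -3.0213] F [-7.6678 -4.3942  6.2691] Fbox [-8.1265 -3.4732] w 0.0008310827550332932
```

Emit:
{"name": "servo_tool", "arguments": {
  "moves": [
    [[0,0,0],[-0.01,0,0],255],
    [[0,0,0],[-0.02,0,0],255]
  ]
}}

```text
time_s: 15.33
tcp_pos: [0.6009, -0.0104, 0.0932]
eef_rot: [-3.14, -0.006, -3.021]
force: [-8.5, -3.8, 5.7]
width: 0.004
```

Emit:
{"name": "servo_tool", "arguments": {
  "moves": [
    [[0,0,0],[-0.01,0,0],255]
  ]
}}

```text
time_s: 15.42
tcp_pos: [0.6012, -0.0104, 0.0932]
eef_rot: [-3.14, -0.008, -3.021]
force: [-13.5, -5.6, 9.5]
width: -0.0
```

```bash
python3 rel.py; python3 cap.py 11 0 .07,.115 .070,-.115
```

```text
t 15.4167 tcp [ 0.6012 -0.0104  0.0932] box [ 0.0525 -0.1107] rot [-3.1405 -0.0079 -3.021 ] F [-13.5187  -5.5589   9.4688] Fbox [-14.0733  -3.9498] w -0.0003869642960498487
```

View pics/s11.png

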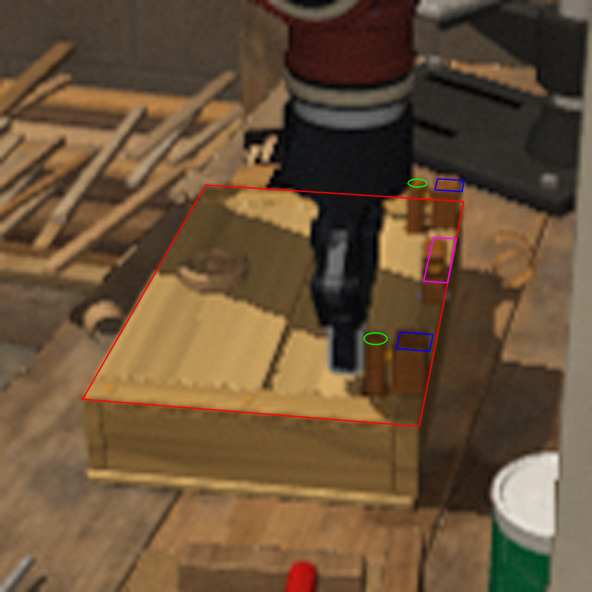

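View pics/t11.png

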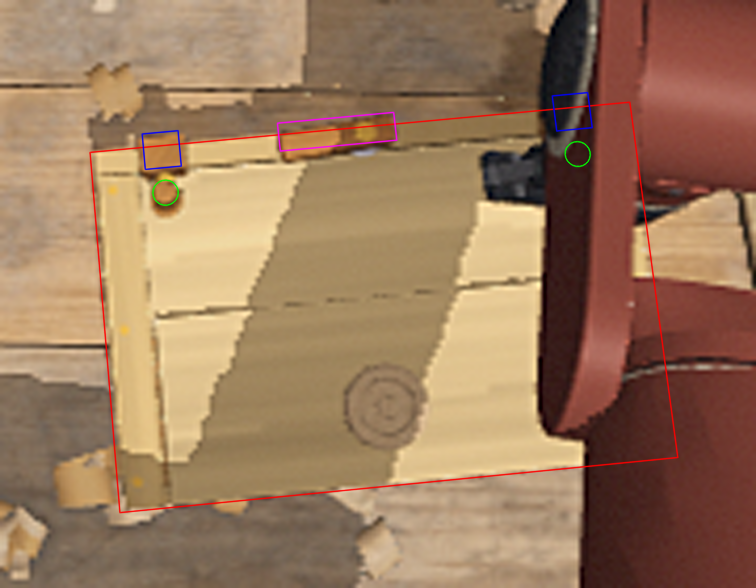

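Emit:
{"name": "servo_tool", "arguments": {
  "moves": [
    [[0,0,0],[0.1,0,0],255],
    [[0,0,0],[0.15,0.3,0],255],
    [[0,0,0],[0.15,0.7,0],255],
    [[0,0,0],[0.15,1,0],255]
  ]
}}

```text
time_s: 15.85
tcp_pos: [0.576, 0.0894, 0.0933]
eef_rot: [3.14, 0.001, -3.023]
force: [-0.7, 0.5, -0.2]
width: -0.006
```

Emit:
{"name": "servo_tool", "arguments": {
  "moves": [
    [[0,0,0],[0,0.4,0],255],
    [[0,0,0],[0,0.8,0],255],
    [[0,0,0],[0,1,0],255]
  ]
}}

```text
time_s: 16.1
tcp_pos: [0.5637, 0.1909, 0.0935]
eef_rot: [3.14, 0.001, -3.019]
force: [0.1, -0.3, 0.2]
width: 0.0
```

Emit:
{"name": "servo_tool", "arguments": {
  "moves": [
    [[0,0,0],[0,0.26,0],255],
    [[0,0,0],[-0.03,0.26,0],255]
  ]
}}

```text
time_s: 16.27
tcp_pos: [0.5633, 0.2173, 0.0933]
eef_rot: [3.139, 0.0, -3.017]
force: [-0.2, 0.4, 0.6]
width: -0.001
```

Emit:
{"name": "servo_tool", "arguments": {
  "moves": [
    [[0,0,0.002],[-0.06,0,0],255],
    [[0,0,0.002],[-0.09,0,0],255],
    [[0,0,0.002],[-0.1,0,0],255],
    [[0,0,0.002],[-0.11,0,0],255],
    [[0,0,0.002],[-0.12,0,0],255]
  ]
}}

```text
time_s: 16.68
tcp_pos: [0.5749, 0.2134, 0.0932]
eef_rot: [3.14, -0.007, -3.031]
force: [-12.1, 1.4, 8.4]
width: -0.001
```

```bash
python3 rel.py
```

```text
t 16.6833 tcp [0.5749 0.2134 0.0932] box [0.0523 0.1146] rot [ 3.1401 -0.0069 -3.0306] F [-12.0876   1.3545   8.3608] Fbox [-11.8482   2.7504] w -0.0007331051085657625
```

Emit:
{"name": "servo_tool", "arguments": {
  "moves": [
    [[0,0,0],[-0.01,0,0],255],
    [[0,0,0],[-0.01,0,0],255]
  ]
}}

```text
time_s: 16.85
tcp_pos: [0.5749, 0.2134, 0.0932]
eef_rot: [3.14, -0.01, -3.031]
force: [-14.1, 2.1, 9.5]
width: 0.001
```

Emit:
{"name": "servo_tool", "arguments": {
  "moves": [
    [[0,0,0],[-0.01,0,0],255],
    [[0,0,0],[-0.01,0,0],255]
  ]
}}

```text
time_s: 17.02
tcp_pos: [0.575, 0.2135, 0.0932]
eef_rot: [3.14, -0.012, -3.03]
force: [-17.2, 0.2, 12.1]
width: 0.002
```

```bash
python3 rel.py
```

```text
t 17.0167 tcp [0.575  0.2135 0.0932] box [0.0525 0.1146] rot [ 3.1405 -0.012  -3.0304] F [-17.1619   0.166   12.0569] Fbox [-17.0263   2.1597] w 0.0015121005597145934
```

Emit:
{"name": "servo_tool", "arguments": {
  "moves": [
    [[0,0,0],[0.1,0,0],255],
    [[0,0,0],[0.15,-0.3,0],255],
    [[0,0,0],[0.15,-0.7,0],255],
    [[0,0,0],[0.15,-1,0],255]
  ]
}}

```text
time_s: 17.35
tcp_pos: [0.5752, 0.1104, 0.0934]
eef_rot: [-3.14, 0.001, -3.03]
force: [1.4, -0.7, 0.0]
width: 0.001
```

Emit:
{"name": "servo_tool", "arguments": {
  "moves": [
    [[0,0,0],[0,-0.4,0],255],
    [[0,0,0],[0,-0.8,0],255],
    [[0,0,0],[0,-1,0],255]
  ]
}}

```text
time_s: 17.6
tcp_pos: [0.5868, 0.0087, 0.0937]
eef_rot: [-3.14, 0.001, -3.033]
force: [0.7, 0.3, 0.3]
width: -0.002
```

Emit:
{"name": "servo_tool", "arguments": {
  "moves": [
    [[0,0,0],[0,-0.27,0],255],
    [[0,0,0],[-0.03,-0.27,0],255]
  ]
}}

```text
time_s: 17.77
tcp_pos: [0.5927, -0.0182, 0.0936]
eef_rot: [-3.139, 0.001, -3.035]
force: [0.3, -0.3, -0.2]
width: -0.003
```

Emit:
{"name": "servo_tool", "arguments": {
  "moves": [
    [[0,0,-0.002],[-0.06,0,0],255],
    [[0,0,-0.002],[-0.08,0,0],255],
    [[0,0,-0.002],[-0.1,0,0],255],
    [[0,0,-0.002],[-0.11,0,0],255],
    [[0,0,-0.002],[-0.11,0,0],255]
  ]
}}

```text
time_s: 18.18
tcp_pos: [0.6013, -0.0121, 0.0934]
eef_rot: [-3.139, -0.007, -3.021]
force: [-10.4, -5.3, 7.7]
width: -0.0
```

```bash
python3 rel.py
```

```text
t 18.1833 tcp [ 0.6013 -0.0121  0.0934] box [ 0.0524 -0.1125] rot [-3.1391 -0.0073 -3.0212] F [-10.3971  -5.3428   7.7419] Fbox [-10.9476  -4.0981] w -9.347307437836374e-05
```

Emit:
{"name": "servo_tool", "arguments": {
  "moves": [
    [[0,0,0],[-0.01,0,0],255],
    [[0,0,0],[-0.02,0,0],255]
  ]
}}

```text
time_s: 18.35
tcp_pos: [0.6016, -0.0121, 0.0934]
eef_rot: [-3.139, -0.012, -3.021]
force: [-20.1, -6.6, 14.4]
width: 0.001
```

Emit:
{"name": "servo_tool", "arguments": {
  "moves": [
    [[0,0,0],[-0.01,0,0],255],
    [[0,0,0],[-0.01,0,0],255]
  ]
}}

```text
time_s: 18.52
tcp_pos: [0.6017, -0.0121, 0.0935]
eef_rot: [-3.139, -0.015, -3.021]
force: [-21.2, -7.6, 15.6]
width: -0.001
```

```bash
python3 rel.py
```

```text
t 18.5167 tcp [ 0.6017 -0.0121  0.0935] box [ 0.0528 -0.1125] rot [-3.1392 -0.015  -3.0208] F [-21.2135  -7.5979  15.6182] Fbox [-21.9529  -5.0806] w -0.0012713438939519629
```

Emit:
{"name": "servo_tool", "arguments": {
  "moves": [
    [[0,0,0],[0.15,0,0],255],
    [[0,0,0],[0.5,0,-0.3],255],
    [[0,0,0],[0.9,0,-0.6],255],
    [[0,0,0],[1,0,-1],255],
    [[0,0,0],[1,0,-1],255]
  ]
}}

```text
time_s: 18.93
tcp_pos: [0.5073, -0.0225, 0.1987]
eef_rot: [-3.139, 0.007, -3.022]
force: [0.8, -0.3, 1.4]
width: -0.002
```

```bash
python3 - <<'E'
from ov import *
from rel import *
c=cams.capture('top'); s=cams.capture('scene')
cv2.imwrite('pics/t12.png',cv2.resize(c['img'][170:240,215:365],None,fx=5.3,fy=5.3,interpolation=cv2.INTER_CUBIC))
cv2.imwrite('pics/s12.png',cv2.resize(s['img'][165:260,220:290],None,fx=6.3,fy=6.3,interpolation=cv2.INTER_CUBIC))
E
```

```text
(no output)
```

View pics/t12.png

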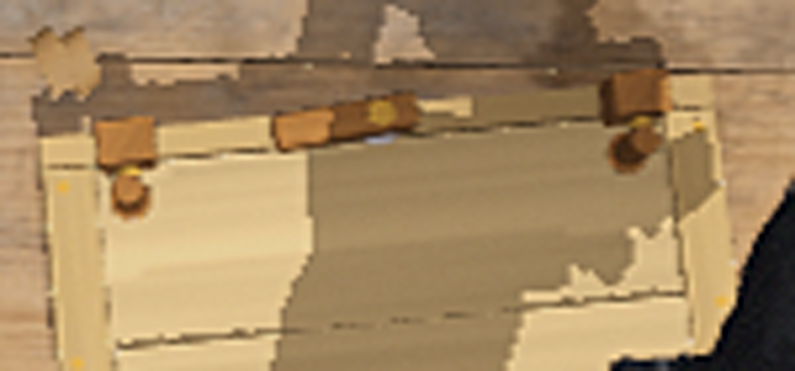

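View pics/s12.png

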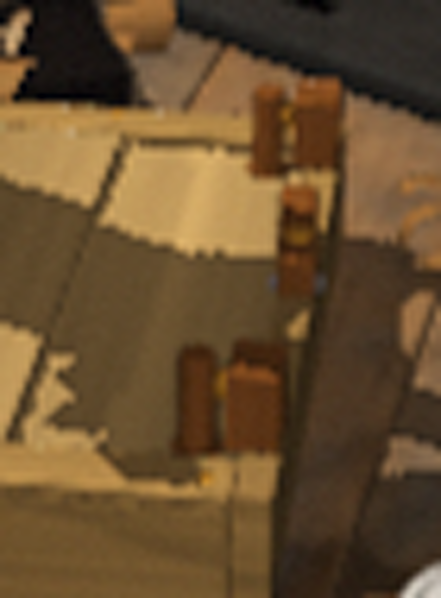

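```bash
python3 rel.py .038 .115 .093; 
```

```text
t 19.0333 tcp [ 0.5084 -0.0226  0.197 ] box [-0.0411 -0.1121] rot [-3.1394  0.0072 -3.0217] F [ 0.6277 -0.1215  0.5134] Fbox [ 0.6094 -0.1936] w -0.00031377076910636556
target [0.5606 0.2121 0.093 ] shift/0.1 [-0.7908  2.2709  1.0411]
turn z frac 0.0010648273417511395
```

Emit:
{"name": "servo_tool", "arguments": {
  "moves": [
    [[0,0,0],[0,0.4,0],255],
    [[0,0,0],[-0.1,0.8,0],255],
    [[0,0,0],[-0.3,1,0],255]
  ]
}}

```text
time_s: 19.28
tcp_pos: [0.5232, 0.0831, 0.1912]
eef_rot: [3.14, -0.003, -3.021]
force: [1.2, -0.0, 0.6]
width: -0.005
```

Emit:
{"name": "servo_tool", "arguments": {
  "moves": [
    [[0,0,0.001],[-0.1,0.4,0],255],
    [[0,0,0.001],[-0.3,0.8,0.3],255],
    [[0,0,0.001],[-0.4,1,0.6],255],
    [[0,0,0.001],[-0.4,1,0.7],255]
  ]
}}

```text
time_s: 19.62
tcp_pos: [0.5515, 0.1879, 0.118]
eef_rot: [3.141, -0.005, -3.021]
force: [-1.6, -0.1, -1.2]
width: -0.003
```

```bash
python3 rel.py .040 .115 .093; 
```

```text
t 19.6167 tcp [0.5515 0.1879 0.118 ] box [0.0261 0.092 ] rot [ 3.1406 -0.0054 -3.0214] F [-1.6004 -0.125  -1.1509] Fbox [-1.6041  0.0618] w -0.00285813995578116
target [0.5626 0.2124 0.093 ] shift/0.1 [-0.1409  0.2291  0.2492]
turn z frac 0.0011663804648496677
```

Emit:
{"name": "servo_tool", "arguments": {
  "moves": [
    [[0,0,0.001],[-0.05,0.23,0.15],255],
    [[0,0,0.001],[-0.1,0.23,0.25],255],
    [[0,0,0.001],[-0.1,0.23,0.25],255]
  ]
}}

```text
time_s: 19.87
tcp_pos: [0.558, 0.2085, 0.0932]
eef_rot: [-3.141, -0.008, -3.027]
force: [-0.0, -0.4, -0.3]
width: -0.005
```

```bash
python3 rel.py .0525 .115 .093; 
```

```text
t 19.8667 tcp [0.558  0.2085 0.0932] box [0.035  0.1117] rot [-3.1405 -0.0076 -3.0266] F [-0.0167 -0.3992 -0.3011] Fbox [-0.063  -0.3946] w -0.004801801093584905
target [0.575  0.2138 0.093 ] shift/0.1 [-0.175   0.0329  0.0011]
turn z frac -0.00048816294517127175
```

Emit:
{"name": "servo_tool", "arguments": {
  "moves": [
    [[0,0,0],[-0.08,0.03,0],255],
    [[0,0,0],[-0.13,0.03,0],255],
    [[0,0,0],[-0.15,0.03,0],255],
    [[0,0,0],[-0.17,0.03,0],255],
    [[0,0,0],[-0.18,0.03,0],255]
  ]
}}

```text
time_s: 20.28
tcp_pos: [0.5752, 0.2123, 0.099]
eef_rot: [3.141, -0.009, -3.03]
force: [-16.1, -1.2, 9.3]
width: 0.0
```

Emit:
{"name": "servo_tool", "arguments": {
  "moves": [
    [[0,0,0],[-0.01,0,0],255],
    [[0,0,0],[-0.01,0,0],255]
  ]
}}

```text
time_s: 20.45
tcp_pos: [0.5753, 0.2123, 0.099]
eef_rot: [3.141, -0.011, -3.03]
force: [-16.0, -2.0, 9.2]
width: -0.001
```

```bash
python3 rel.py .0525 .115 .093; 
```

```text
t 20.45 tcp [0.5753 0.2123 0.099 ] box [0.0527 0.1135] rot [ 3.1413 -0.0105 -3.0297] F [-16.0273  -1.9877   9.2002] Fbox [-16.1497  -0.1113] w -0.0008529149126272646
target [0.575  0.2138 0.093 ] shift/0.1 [0.0011 0.0153 0.0601]
turn z frac -0.0014633989954176453
```

```bash
python3 - <<'E'
from rel import *
c=cams.capture('top')
for n,uv,z in [('car near',(300,162),.02),('car near top',(300,157),.06),('cab bottom edge',(285,134),0.0),('cab edge hi',(285,134),.3),('cab edge hi',(285,134),.5)]:
    w=unproj(c,uv,z); print(n,w,Rb.T@(w[:2]-BOX))
print(models.spot_in(c,'toy_car')[:2])
E
python3 rel.py .045 .08 .14 .128 .04 .14
```

```text
car near [0.71846686 0.06474915 0.02      ] [ 0.17768947 -0.04974205]
car near top [0.72065558 0.06975751 0.06      ] [ 0.18044551 -0.04502205]
cab bottom edge [0.79925389 0.10245181 0.        ] [ 0.26231132 -0.02168537]
cab edge hi [0.69668878 0.12696623 0.3       ] [0.16329092 0.0145847 ]
cab edge hi [0.62831205 0.14330917 0.5       ] [0.09727732 0.03876475]
[{'bbox': [282.3, 134.9, 333.4, 161.0], 'confidence': 0.62}]
t 20.55 tcp [0.5753 0.2123 0.099 ] box [0.0527 0.1135] rot [ 3.1413 -0.0101 -3.0297] F [-16.2226  -1.4509   8.4596] Fbox [-16.2813   0.4446] w 0.0026335861165393856
target [0.5716 0.1782 0.14  ] shift/0.1 [ 0.0792 -0.3348 -0.409 ]
target [0.6587 0.1481 0.14  ] shift/0.1 [-0.7526 -0.731  -0.4176]
turn z frac -0.0014672379840589603
```

Emit:
{"name": "servo_tool", "arguments": {
  "moves": [
    [[0,0,0],[0.1,0,0],255],
    [[0,0,0],[0.1,-0.25,-0.4],255],
    [[0,0,0],[-0.1,-0.5,-0.5],255],
    [[0,0,0],[-0.45,-0.73,-0.5],255],
    [[0,0,0],[-0.8,-0.73,-0.5],255]
  ]
}}

```text
time_s: 20.97
tcp_pos: [0.6696, 0.145, 0.1527]
eef_rot: [-3.14, 0.007, -3.033]
force: [0.8, 1.0, -0.4]
width: 0.001
```

```bash
python3 rel.py .129 .037 .094
```

```text
t 20.9667 tcp [0.6696 0.145  0.1527] box [0.1385 0.0357] rot [-3.1395  0.0074 -3.0333] F [ 0.8096  1.0207 -0.3654] Fbox [0.9227 0.9197] w 0.0007710316106949247
target [0.66   0.1452 0.094 ] shift/0.1 [0.099  0.0135 0.5861]
turn z frac -0.0026246596144383237
```

Emit:
{"name": "servo_tool", "arguments": {
  "moves": [
    [[0,0,-0.002],[0.06,0.01,0.1],255],
    [[0,0,-0.002],[0.06,0.01,0.35],255],
    [[0,0,-0.002],[0.06,0.01,0.56],255],
    [[0,0,-0.002],[0.06,0.01,0.57],255]
  ]
}}

```text
time_s: 21.3
tcp_pos: [0.6574, 0.1487, 0.0867]
eef_rot: [-3.142, -0.007, -3.024]
force: [-0.7, -0.8, -1.5]
width: -0.001
```

```bash
python3 rel.py .125 .037 .094; python3 cap.py 13 0 .0725,.115 .0725,-.115
```

```text
t 21.3 tcp [0.6574 0.1487 0.0867] box [0.1268 0.0407] rot [-3.1415 -0.0071 -3.0237] F [-0.6541 -0.7733 -1.5149] Fbox [-0.7395 -0.692 ] w -0.000985149356040719
target [0.6561 0.1448 0.094 ] shift/0.1 [ 0.0186 -0.0369 -0.073 ]
turn z frac 0.0004333078261455181
```

View pics/s13.png

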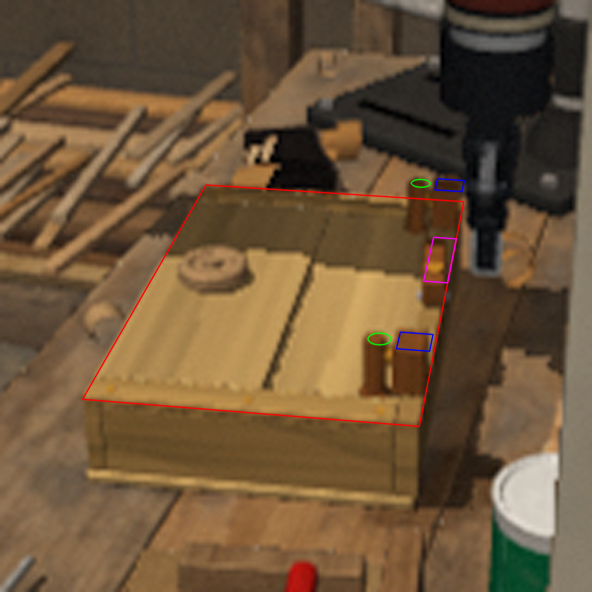

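View pics/t13.png

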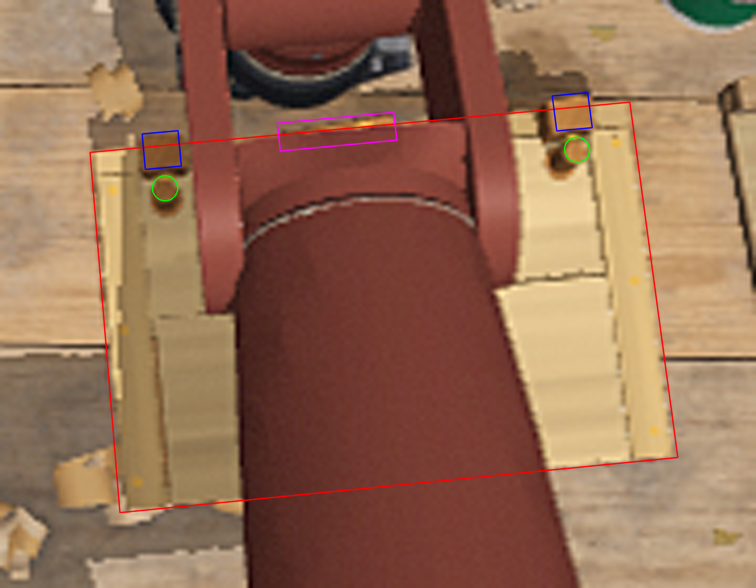

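Emit:
{"name": "servo_tool", "arguments": {
  "moves": [
    [[0,0,0],[0,-0.02,-0.07],255],
    [[0,0,0],[0.05,-0.04,-0.07],255],
    [[0,0,0],[0.1,-0.04,-0.07],255]
  ]
}}

```text
time_s: 21.65
tcp_pos: [0.6524, 0.1441, 0.1018]
eef_rot: [-3.141, 0.005, -3.023]
force: [-1.0, -0.2, -0.2]
width: 0.0
```

```bash
python3 rel.py .1155 .036 .094 .1001 .0434 .094
```

```text
t 21.65 tcp [0.6524 0.1441 0.1018] box [0.1213 0.0368] rot [-3.1413  0.0054 -3.0233] F [-0.9948 -0.1581 -0.1994] Fbox [-1.0065 -0.0414] w 0.0001370822270489721
target [0.6467 0.1427 0.094 ] shift/0.1 [ 0.0584 -0.0078  0.0779]
target [0.6306 0.1482 0.094 ] shift/0.1 [0.2122 0.0664 0.077 ]
turn z frac 0.0005733892488729141
```

Emit:
{"name": "servo_tool", "arguments": {
  "moves": [
    [[0,0,0],[0.03,-0.01,0.04],255],
    [[0,0,0],[0.06,-0.01,0.06],255],
    [[0,0,0],[0.1,0.02,0.06],255],
    [[0,0,0],[0.14,0.04,0.06],255]
  ]
}}

```text
time_s: 21.98
tcp_pos: [0.6362, 0.1467, 0.0923]
eef_rot: [-3.141, 0.001, -3.023]
force: [2.3, -0.6, -0.3]
width: 0.0
```

```bash
python3 rel.py .1001 .0434 .094 .0787 .0403 .094
```

```text
t 21.9833 tcp [0.6362 0.1467 0.0923] box [0.1055 0.0412] rot [-3.1413  0.0008 -3.0231] F [ 2.3393 -0.6072 -0.3254] Fbox [ 2.2529 -0.8749] w 0.00039068282269929405
target [0.6306 0.1482 0.094 ] shift/0.1 [ 0.0544  0.0221 -0.0173]
target [0.6097 0.1427 0.094 ] shift/0.1 [ 0.2685 -0.0085 -0.0174]
turn z frac 0.0006349461977559419
```

Emit:
{"name": "servo_tool", "arguments": {
  "moves": [
    [[0,0,0],[0.06,0.02,-0.02],255],
    [[0,0,0],[0.13,0.02,-0.02],255],
    [[0,0,0],[0.2,0.01,-0.02],255],
    [[0,0,0],[0.27,-0.01,-0.02],255]
  ]
}}

```text
time_s: 22.32
tcp_pos: [0.6094, 0.1428, 0.0949]
eef_rot: [3.141, 0.001, -3.023]
force: [3.4, 0.6, -0.7]
width: 0.001
```

```bash
python3 rel.py .0787 .0403 .094 .061 .0225 .094; python3 cap.py 14 1.05 .0725,.115 .0725,-.115
```

```text
t 22.3167 tcp [0.6094 0.1428 0.0949] box [0.0784 0.0405] rot [ 3.1412  0.0012 -3.0226] F [ 3.3914  0.5784 -0.7386] Fbox [3.4356 0.1803] w 0.0010143582794029313
target [0.6097 0.1427 0.094 ] shift/0.1 [-0.0028 -0.0016  0.0085]
target [0.5942 0.1229 0.094 ] shift/0.1 [ 0.1746 -0.1791  0.0083]
turn z frac 0.0007882862535646344
```

View pics/s14.png

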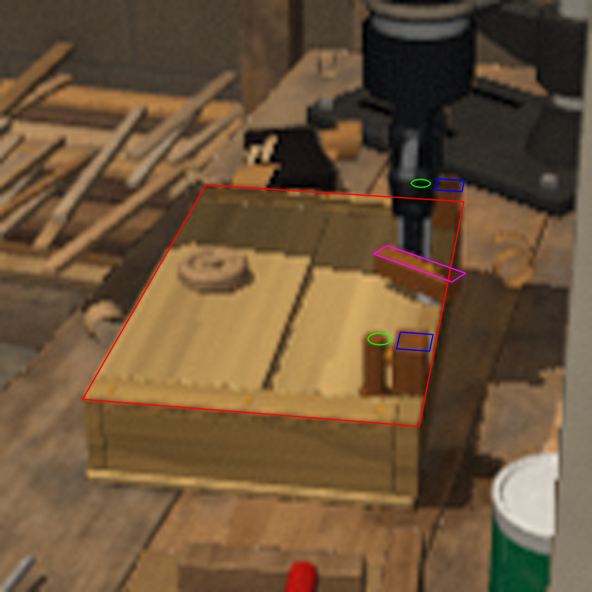

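Turning well (~60°). Finish the arc.

Emit:
{"name": "servo_tool", "arguments": {
  "moves": [
    [[0,0,0],[0.06,-0.04,0],255],
    [[0,0,0],[0.12,-0.09,0],255],
    [[0,0,0],[0.16,-0.14,0],255],
    [[0,0,0],[0.18,-0.18,0],255],
    [[0,0,0],[0.18,-0.19,0],255]
  ]
}}

```text
time_s: 22.83
tcp_pos: [0.5934, 0.1219, 0.0942]
eef_rot: [3.138, -0.001, -3.024]
force: [-0.6, 7.4, 0.7]
width: -0.004
```

Emit:
{"name": "servo_tool", "arguments": {
  "moves": [
    [[0,0,0],[0,-0.01,0],255],
    [[0,0,0],[0,-0.02,0],255]
  ]
}}

```text
time_s: 23.0
tcp_pos: [0.5934, 0.1216, 0.0943]
eef_rot: [3.136, -0.002, -3.024]
force: [-1.3, 11.8, 0.8]
width: -0.0
```

```bash
python3 rel.py; python3 cap.py 15 1.57 .0725,.115 .0725,-.115
```

```text
t 23.0 tcp [0.5934 0.1216 0.0943] box [0.0601 0.0212] rot [ 3.1356 -0.0015 -3.024 ] F [-1.2737 11.7616  0.8167] Fbox [ 0.102 11.83 ] w -9.138369008711908e-05
```

View pics/s15.png

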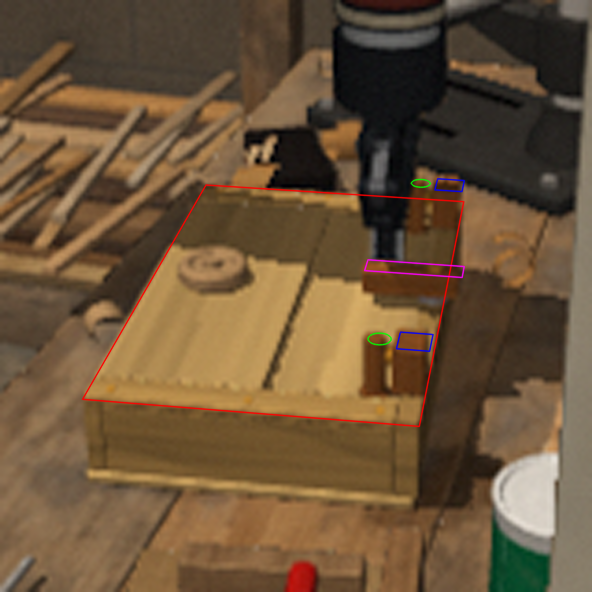

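At the stop (force rose to 12 N). Back off left, lift and withdraw.

Emit:
{"name": "servo_tool", "arguments": {
  "moves": [
    [[0,0,0],[0,0.1,0],255],
    [[0,0,0],[0,0.15,-0.1],255],
    [[0,0,0],[0,0.15,-0.4],255],
    [[0,0,0],[0.1,0.15,-0.8],255],
    [[0,0,0],[0.4,0.15,-1],255]
  ]
}}

```text
time_s: 23.52
tcp_pos: [0.5562, 0.1296, 0.2001]
eef_rot: [-3.14, 0.008, -3.023]
force: [1.6, 0.0, 1.1]
width: -0.002
```

Emit:
{"name": "servo_tool", "arguments": {
  "moves": [
    [[0,0,0],[0.3,0.1,0],255],
    [[0,0,0],[0.6,0.3,0],255],
    [[0,0,0],[1,0.6,0],255],
    [[0,0,0],[1,0.9,0],255],
    [[0,0,0],[1,0.9,0],255]
  ]
}}

```text
time_s: 23.93
tcp_pos: [0.4399, 0.2103, 0.1948]
eef_rot: [3.14, -0.0, -3.018]
force: [0.4, 0.4, -0.2]
width: -0.001
```

```bash
python3 rel.py; python3 cap.py 16 1.57 .0715,.115 .0715,-.115; python3 - <<'E'
from rel import *
c=cams.capture('top'); s=cams.capture('scene')
cv2.imwrite('pics/t17.png',cv2.resize(c['img'][170:240,215:365],None,fx=5.3,fy=5.3,interpolation=cv2.INTER_CUBIC))
E
```

```text
t 23.9333 tcp [0.4399 0.2103 0.1948] box [-0.082   0.1272] rot [ 3.1402 -0.0001 -3.0183] F [ 0.3521  0.3923 -0.2224] Fbox [0.3953 0.3488] w -0.0009618690568402144
```

View pics/t16.png

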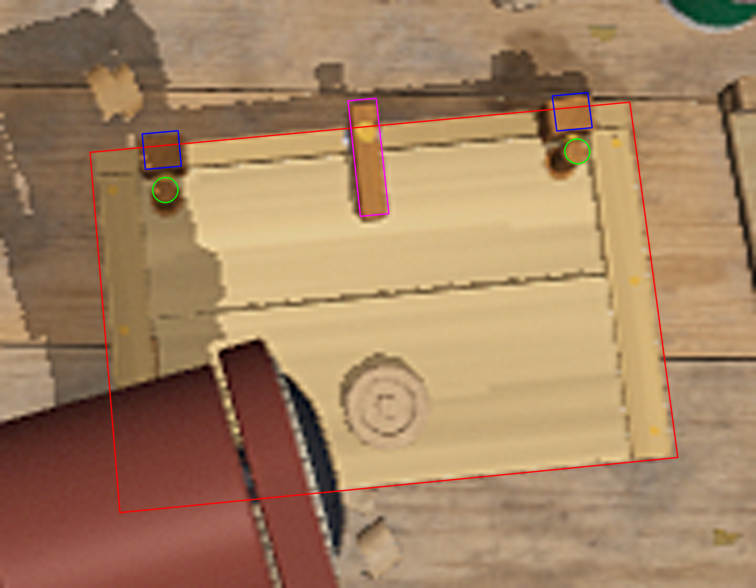

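View pics/t17.png

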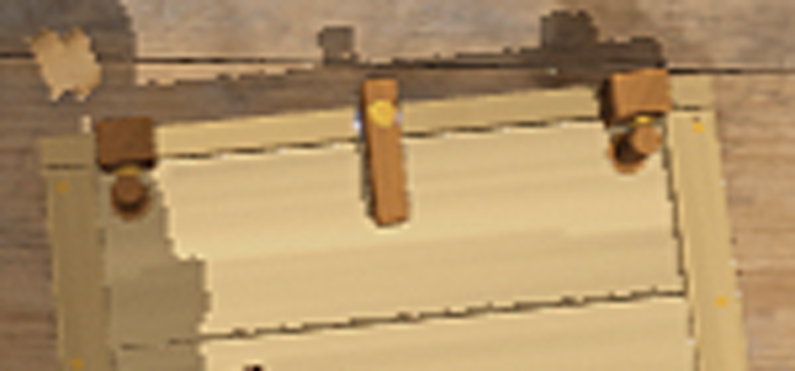

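View pics/s16.png

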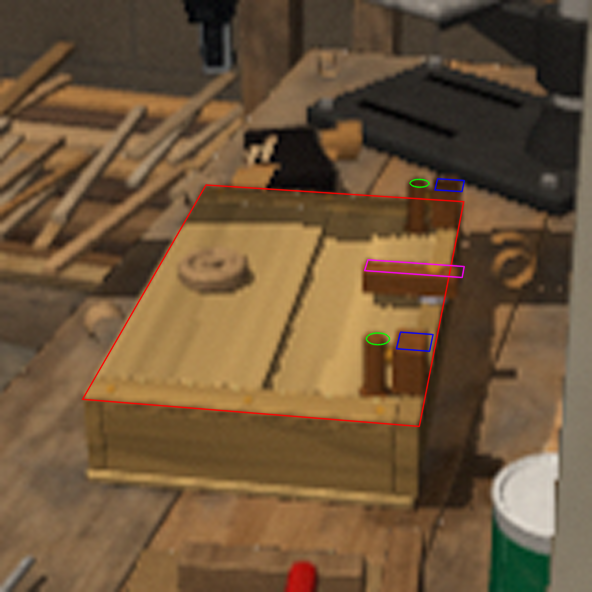

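```bash
python3 -c "
from station import bot
print(bot.close_job(), bot.sense()['time_s'])"
```

```text
the job is handed in; nothing more can be done
the job is handed in; nothing more can be done
```

The lid is shut at both ends and the turn-button points across it. I handed the job in at about 24 s of the 67 s.

**Lid:** I pushed the two knobs in turn, 4 to 12 mm at a time. The highest push on the lid that I read was about 22 N (26 to 27 N on the wrist counting the upward and sideways parts). In the last pushes neither end moved further, stopping at almost the same place (tool at 52.5 to 52.8 mm in the box's frame). The last pictures show only a thin, even line along the back wall, and the brass pins looked pressed in.

**Turn-button:** I turned it from behind with the closed fingers until it met its stop, where the force rose to about 12 N. The picture shows it about square across the lid.

**Other things:** The wheel stayed where it was on the deck. I kept clear of the toy car and the sanding block, and did not measure them again at the end.

**What disagreed:** By my first estimate of the box's position, the knobs ended 1 to 2 mm short of home. The turn-button appears about 1 mm nearer the robot than that estimate too, so I put most of this down to the estimate. The cameras cannot show a gap under about 1 mm, so "fully home" also rests on both ends having stopped.

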